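Stow the injector in its hinged case

TASK

Lay the loose fuel injector flat in the open case, lengthwise down the channel between the four orange posts so that nothing stands above the rim; set it down rather than drop it. Then swing the lid over and leave it fully shut, and leave the bearing where it lies.

Things in the scene. Friction and masses are not known exactly. Their poses are not given: they have to be found in the camera images.
- injector: Light grey metal fuel injector lying on its side: stepped round body 104 mm long, 24 mm thick and high, with a dark hexagon collar (28 mm across, 22 to 34 mm from the middle towards -y); about 0.19 kg. Origin: middle of its length, on the underside; y axis along its length, z up. Grip it across its middle. Either end may point either way in the case.
- case: Grey case, fixed, 150 x 150 mm, rim 45 mm high, walls 5, floor 8 mm thick. Origin: centre of underside; x axis from the front (black handle) to the hinge side away from the robot, z up. Four orange posts 14 x 14 mm, 18 mm high on the floor at x +-40, y +-30 mm leave a channel 46 mm wide along x for the injector, its middle at the case's centre. Between the pairs of posts (66 mm) fingers have room.
- case_lid (a joint): Angle of the case's flat lid, rad: 0 shut, 1.57 upright, 2.05 its stop; starts 1.65 to 1.85. Grey plate, 150 mm from hinge to free edge, 150 wide, 8 thick, 0.2 kg. Hinge axis along the case's y at x +75, z 45.5 mm of the case, on the lid's inner face. Stays put within 30 deg of upright; 1 N on its outer (far) face near the free edge swings it over; below 0.9 rad it sinks shut by itself in 3 s.
- bearing: Dark steel ball bearing lying flat, a ring 52 mm across with a hole, 15 mm high; bystander. Origin: centre of the underside.
- opening (a point): Fixed point on the worktop near its front, behind the middle of the opening in the rack through which to work. The rack's fixed grey uprights stand between robot and worktop at x 0.27 to 0.32 m, up to 1.1 m high: at y -0.39 to -0.32, +0.09 to +0.15 and +0.47 to +0.53 m. An arm that starts in another opening must draw back or rise upright before it swings across.

How it is judged:
By the outcome, as a careful person would: the job done as asked, in the order asked, and still so for the second after the job is handed in, with the robot touching nothing.
It also fails if it takes over 72 s, if anything falls off the work surface, if the arm or the gripper's body presses on something with over 40 N, if the wrist force passes 120 N, or if a joint passes its speed limit or range.

ROBOT

A 6-joint arm with a two-finger parallel gripper is mounted at the origin on a cart in front of the work surface, level with it; the furniture and walls round the work are solid. World frame = base frame: x ahead of the robot, y to its left, z up, the work surface at z = 0. Lengths are in m, angles in rad, forces in N, time in s.
With the tool pointing down it reaches from about 0.35 to 0.85 m from the base axis. Payload 8.1 kg.
Tool frame: the origin (TCP) lies between the finger pads; the fingertips stand tips_ahead ahead of it and the grasp point (between the pads) lies 8 mm behind it (tips_ahead is the distance from the TCP to the fingertips, in m); z points along the fingers, x is the direction in which the jaws open and shut, and the axes are right-handed (so a half turn about z gives the same grasp; the last joint's range is limited). The gripper opens to 93 mm and grips with 3 to 60 N. Pads are 15 mm wide; open, the fingers measure 128 mm over their backs; the gripper's body (75 mm by 188 mm) begins 65 mm behind the grasp point.
Start: joints at [-1.322, 0.13, 1.488, -0, 1.523, -0.085], TCP at [0.197, -0.567, 0.204] pointing down, gripper open.
Joint ranges: [-2.96, 2.96], [-0.89, 2.26], [0.02, 2.5], [-1.34, 4.48], [0, 2.73], [-2.66, 2.66]. Speed limits (rad/s): [2.39, 2.39, 2.79, 3.14, 3.14, 3.14].

INTERFACE

Orientations are given as a rotation vector (axis times angle).
In Python, from plant import * gives the robot as it stands.
- The arm moves only by the tool play_rows, never from a script. Its argument "increments" is a list that holds one entry, the list of rows, each a list of 4 numbers: the shift along the tool's x, y, z in cm, then the turn about the tool's z in rad. A call has 1 to 5 rows; each row is the pose to reach, as a shift and turn from the pose measured when the call began, along the tool's axes at that moment; what a row does not reach only later rows make up. A row lasts 1/10 s, in which the tool goes at most 50 mm and 8.59 degrees, less where a joint would pass 70% of its speed; a pose out of reach is approached as far as the arm can. A call with a gripper value outside its range is refused whole. "jaw" is the finger opening in cm, from 0 to 9.3, set as the call begins (left out, the last holds). The fingers move at their own pace and stop on an object; "squeeze" is the grip in N (left out, the last holds). Time passes only in rows, so rows that repeat a pose let the fingers close. It gives the time, the measured TCP pose, the force and the opening at its end, in the units of the state.
- read_state(): the state, without advancing time (a new reading comes with each control period).
- read_camera(name): name is "scene" or "top" or "wrist"; returns (picture, depth): 400x640x3 uint8, blue, green, red; 400x640 float32, m along the optical axis (not along the pixel's ray), 0 where there is no reading.
- camera_params(name): a dict with "K" (3x3 intrinsics, pixels), "eye" and "orientation" of the camera in the world. Camera axes: x right, y up, looking along -z (the intrinsics and any distortion apply to the point x, -y, -z); pixel columns grow to the right and rows downward; lengths in m; the calibration is good to about 2 mm. The wrist camera is an equidistant fisheye: a pixel r from the principal point sees the ray r / f radians off the axis. A picture is of the moment at which its call begins: read the wrist's pose just before it. camera_params takes no time and is no camera call; for the wrist camera it gives the pose at the moment of the call.
- close_job(): hands the job in, once; it reports no verdict.
The state is a dict: "t": time; "q": joint angles; "dq": joint speeds; "joint_torque": joint torques, N m; "tool_pos": TCP position; "orientation": TCP orientation; "force": force on the tool from outside, world axes, zero at the start; "wrist_torque": the same for the moment, N m; "opening": finger opening in m.
Only numpy, scipy, OpenCV 4.12 (cv2) and the standard library are available. Lean on these libraries where they do the work, as an engineer would, in place of code of your own. Each camera call takes 0.05 s, during which the arm holds its last target.

## Working session

There is one attempt and no reset: what is moved stays moved. The work goes in short steps, Python scripts to look and compute and a tool call to move; the robot and the scene stay as the last step left them, time stands still between calls to the robot, and variables do not carry over. Pictures are saved under pics/ and viewed, and the job is handed in when it is done.

Besides the shell and the picture viewer there is one more tool, called after "Call:" as name([rows], argument=value, ...), one row to a line, values as JSON. play_rows: Moves the arm, as the interface text tells. Its arguments: {"type":"object","properties":{"increments":{"type":"array"},"jaw":{"type":"number"},"squeeze":{"type":"number"}},"required":["increments"]}

```bash
ls; mkdir -p pics; python3 - <<'E'
from plant import *
import cv2,numpy as np
s=read_state();print(s)
for n in ["scene","top"]:
    p,d=read_camera(n);cv2.imwrite(f"pics/{n}0.png",p);np.save(f"pics/{n}0.npy",d);print(n,camera_params(n))
E
```

```text
pics
{'t': 0.0, 'q': array([-1.32239797e+00,  1.31175896e-01,  1.48927645e+00, -1.34162444e-05,
        1.52299116e+00, -8.53868059e-02]), 'dq': array([ 0.00121056, -0.00178543, -0.000865  ,  0.0004248 , -0.00113535,
       -0.00165601]), 'joint_torque': array([ 2.56606509e-04, -5.59838033e+01, -4.91753769e+01,  7.69857410e-02,
        3.55616072e-02, -1.46170992e-04]), 'tool_pos': array([ 0.19644919, -0.56629612,  0.20268023]), 'orientation': array([-2.55863193e+00,  1.82086281e+00,  2.22910346e-03]), 'force': array([ 0.19699309, -0.69985561, -0.26209117]), 'wrist_torque': array([ 0.01390403,  0.02114592, -0.00225864]), 'opening': 0.09317892289384486}
scene {'K': array([[420.53004189,   0.        , 332.07349569],
       [  0.        , 420.53004189, 196.2617782 ],
       [  0.        ,   0.        ,   1.        ]]), 'eye': array([ 0.41752485, -0.76794189,  0.62571885]), 'orientation': array([ 0.83991373, -0.0661423 , -0.17623686])}
top {'K': array([[400.30649289,   0.        , 323.24941346],
       [  0.        , 400.30649289, 200.18076792],
       [  0.        ,   0.        ,   1.        ]]), 'eye': array([ 0.38887123, -0.13794124,  0.92185188]), 'orientation': array([ 0.10167215, -0.12281895, -1.53736575])}
```

View pics/scene0.png

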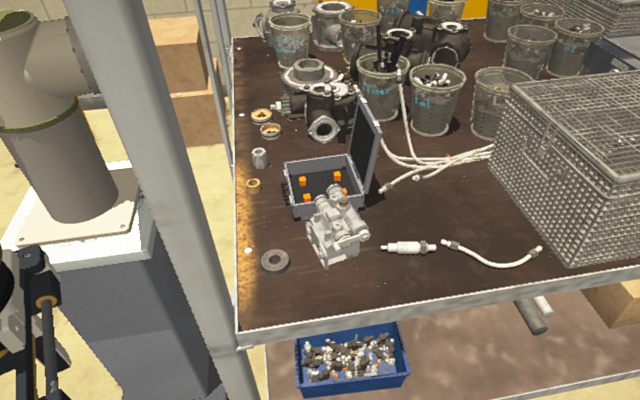

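View pics/top0.png

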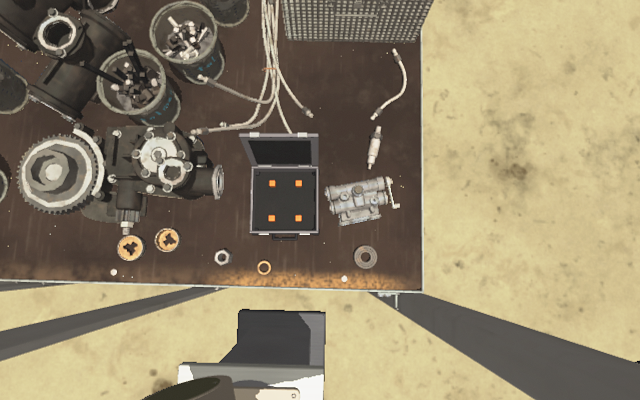

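The top view shows the injector near (375,148), the case centred near (285,200) with its lid up, the bearing at (366,257) and a pump casting at (360,200). I'll enlarge these.

```bash
cat > h.py <<'E'
import numpy as np,cv2
from scipy.spatial.transform import Rotation as R
def ray(P,u,v):
    K=P['K'];return R.from_rotvec(P['orientation']).apply([(u-K[0,2])/K[0,0],-(v-K[1,2])/K[1,1],-1.])
def onz(P,u,v,z):
    r=ray(P,u,v);return P['eye']+r*(z-P['eye'][2])/r[2]
def dep(P,u,v,d): return P['eye']+ray(P,u,v)*d
def proj(P,X):
    c=R.from_rotvec(P['orientation']).inv().apply(np.asarray(X)-P['eye']);K=P['K']
    return K[0,2]+K[0,0]*c[...,0]/-c[...,2],K[1,2]-K[1,1]*c[...,1]/-c[...,2]
E
python3 - <<'E'
import cv2
p=cv2.imread("pics/top0.png")
c=p[115:265,230:410];cv2.imwrite("pics/top0c.png",cv2.resize(c,None,fx=4,fy=4,interpolation=cv2.INTER_CUBIC)[:600,:800])
p=cv2.imread("pics/scene0.png")
c=p[80:280,240:450];cv2.imwrite("pics/scene0c.png",cv2.resize(c,None,fx=3,fy=3,interpolation=cv2.INTER_CUBIC))
E
```

```text
(no output)
```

View pics/top0c.png

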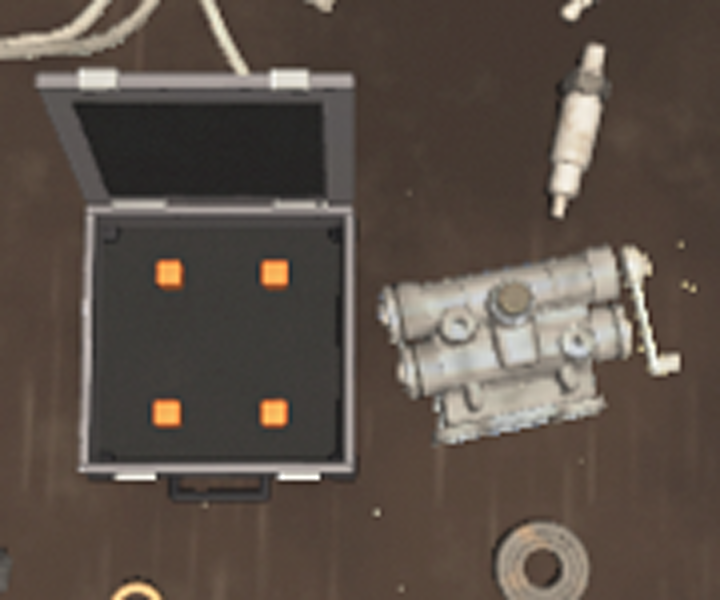

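View pics/scene0c.png

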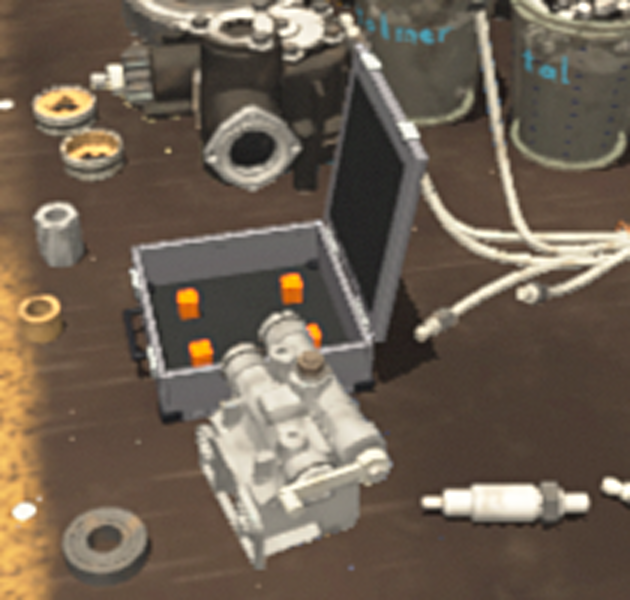

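```bash
python3 - <<'E'
from plant import *
from h import *
P=camera_params("top");S=camera_params("scene");d=np.load("pics/top0.npy");ds=np.load("pics/scene0.npy")
np.set_printoptions(precision=4,suppress=True)
f=lambda u,v,z:onz(P,230+u/4-.4,115+v/4-.4,z)
posts=np.array([f(u,v,.026) for u,v in[(169,273),(275,272),(167,412),(274,412)]]);print(posts,posts.mean(0))
print("rim",[f(u,v,.045) for u,v in[(82,468),(352,468),(88,210),(352,207)]])
print("inj far,near",f(596,45,.012),f(558,215,.012), "bearing",f(542,566,.015))
print("lid top",dep(P,249,134,d[134,249]),dep(P,310,134,d[134,310]))
# injector via top depth cloud
g=lambda u,v:S and onz(S,240+u/3-.3,80+v/3-.3,.012)
print("scene inj L,R",g(422,501),g(590,503))
v,u=np.mgrid[115:180,355:395]
X=np.array([dep(P,a,b,d[b,a]) for a,b in zip(u.ravel(),v.ravel()) if d[b,a]>0])
m=(X[:,2]>.008)&(X[:,2]<.05);Y=X[m];print(len(Y),Y.mean(0),Y[:,2].max())
c,(w,h),a=cv2.minAreaRect(Y[:,:2].astype(np.float32)*1000);print(c,w,h,a)
# max heights map of obstacles
v,u=np.mgrid[60:290:2,180:440:2]
X=np.array([dep(P,a,b,d[b,a]) for a,b in zip(u.ravel(),v.ravel()) if d[b,a]>0])
v,u=np.mgrid[60:290:1,240:560:1]
Z=np.array([dep(S,a,b,ds[b,a]) for a,b in zip(u.ravel(),v.ravel()) if ds[b,a]>0])
X=np.vstack([X,Z])
H=np.full((16,20),-1.)
for x in X:
    i=int((x[0]-.3)//.03);j=int((x[1]+.38)//.03)
    if 0<=i<16 and 0<=j<20:H[i,j]=max(H[i,j],x[2])
print("cols y",(-.38+.03*np.arange(20)+.015).round(3)*1000)
for i in range(16):print(int(300+30*i+15),(H[i]*1000).astype(int))
E
```

```text
[[ 0.5546 -0.0303  0.026 ]
 [ 0.5571 -0.0904  0.026 ]
 [ 0.4754 -0.033   0.026 ]
 [ 0.4772 -0.0929  0.026 ]] [ 0.5161 -0.0616  0.026 ]
rim [array([0.4415, 0.0096, 0.045 ]), array([ 0.4459, -0.1376,  0.045 ]), array([0.5853, 0.0142, 0.045 ]), array([ 0.5919, -0.133 ,  0.045 ])]
inj far,near [ 0.7022 -0.274   0.012 ] [ 0.5988 -0.2528  0.012 ] bearing [ 0.3962 -0.246   0.015 ]
lid top [ 0.6155 -0.0031  0.1932] [ 0.6195 -0.1176  0.1928]
scene inj L,R [ 0.6001 -0.2531  0.012 ] [ 0.7051 -0.2752  0.012 ]
370 [ 0.6541 -0.263   0.0182] 0.027876385248892355
(663.141845703125, -266.4881896972656) 30.303281784057617 133.9617919921875 85.74665832519531
cols y [-365. -335. -305. -275. -245. -215. -185. -155. -125.  -95.  -65.  -35.
   -5.   25.   55.   85.  115.  145.  175.  205.]
315 [    1     0     1     1     2     1     2     1     2     3     3     2
     4     1     5     2     5    13    -1 -1000]
345 [ 3  2  2  2  3  3  2  4  2  2  2 24 23  4  2  2  2  3  2  1]
375 [ 3  2  3 17 16 16  3  3  3  3  2 23 24  3 45 42  1  2  2  2]
405 [ 4  2  2 19 17 16  3  3  2  3  3  3  3  2 45 43  2  2 22 2
[... 323 characters left out ...]
5  46  27  11  27  46  46 103 113 153 149
 150 125]
585 [  2   3   3   3  13   3   2   3 105 115 117 127 126 121  77  96 147 146
 154 125]
615 [  3   2   3  21  23   3   3   3 197 198 194 197 198 193   3 158 167 118
 124 125]
645 [    2     3     3    24    24     2     2     2     2    16    13     2
     2 -1000   118   160   166   117   125   125]
675 [  3   3   4  27  19   2   2   2   2  16  16   3  37  80  89  71   3   2
 114 151]
705 [  3   3   4  19   9   2   4   3  61  57  13  11  38  33 192 203   2   3
 153 152]
735 [  3   3   3  16  12   3   3   2  54  54  27  14  62 115 194 203   3   2
 154 166]
765 [  3  11  13  13   3   3   4   3   3  28  25  23  29   3   2   3   3 149
 150 151]
```

View pics/w0.png

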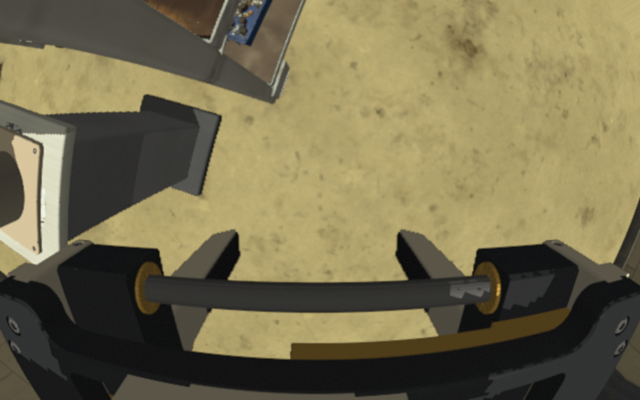

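```bash
python3 - <<'E'
from plant import *
from h import *
np.set_printoptions(precision=4,suppress=True,linewidth=150)
s=read_state();p,d=read_camera("wrist");W=camera_params("wrist")
K=W['K'];v,u=np.mgrid[0:400,0:640];a=(u-K[0,2])/K[0,0];b=(v-K[1,2])/K[1,1];r=np.hypot(a,b);
sc=np.tan(np.minimum(r,1.5))/np.maximum(r,1e-9)
c=np.stack([a*sc*d,-b*sc*d,-d],-1)[(d>0)&(r<1.45)]
X=R.from_rotvec(W['orientation']).apply(c)+W['eye']
T=R.from_rotvec(s['orientation']).inv().apply(X-s['tool_pos'])
Wt=R.from_rotvec(s['orientation']).inv();print("cam in tool",Wt.apply(W['eye']-s['tool_pos']),(Wt*R.from_rotvec(W['orientation'])).as_matrix())
T=T[(abs(T[:,0])<.15)&(abs(T[:,1])<.1)&(T[:,2]<.03)]
print(len(T))
for z in np.arange(-.2,.03,.01):
    m=(T[:,2]>=z)&(T[:,2]<z+.01)
    if m.sum():print(int(z*1000),m.sum(),T[m].min(0),T[m].max(0))
# pump edge
P=camera_params("top");dt=np.load("pics/top0.npy")
v,u=np.mgrid[170:240,310:345]
X=np.array([dep(P,a,b,dt[b,a]) for a,b in zip(u.ravel(),v.ravel()) if dt[b,a]>0])
X=X[(X[:,2]>.06)]
for x in np.arange(.46,.57,.005):
    m=abs(X[:,0]-x)<.003
    if m.any():i=X[m][:,1].argmax();print(round(x,3),X[m][i])
E
```

```text
cam in tool [-0.0003 -0.0699 -0.1808] [[ 1.      0.0004  0.0007]
 [ 0.0006 -0.9666 -0.2562]
 [ 0.0006  0.2562 -0.9666]]
71260
-149 13198 [-0.0954 -0.0277 -0.1436] [ 0.0953  0.0103 -0.14  ]
-139 18639 [-0.0939 -0.0359 -0.14  ] [ 0.0926  0.0082 -0.13  ]
-129 14888 [-0.0936 -0.0359 -0.13  ] [ 0.0936  0.0241 -0.12  ]
-119 15508 [-0.0864 -0.0361 -0.12  ] [ 0.0859 -0.0016 -0.11  ]
-109 3186 [-0.0863 -0.0357 -0.11  ] [ 0.0862  0.0077 -0.1   ]
-99 936 [-0.0868 -0.034  -0.1   ] [ 0.0828  0.0118 -0.09  ]
-89 489 [-0.0491 -0.0045 -0.09  ] [ 0.0485  0.0106 -0.0801]
-79 450 [-0.0633 -0.0097 -0.08  ] [ 0.0622  0.0104 -0.07  ]
-69 842 [-0.0637 -0.0093 -0.07  ] [ 0.063  -0.0011 -0.06  ]
-59 839 [-0.0632 -0.0094 -0.06  ] [ 0.0618  0.0046 -0.05  ]
-49 806 [-0.0624 -0.0093 -0.0499] [ 0.0616  0.0088 -0.04  ]
-39 700 [-0.0614 -0.0092 -0.04  ] [ 0.061   0.0092 -0.03  ]
-29 559 [-0.0607 -0.0092 -0.03  ] [ 0.0598  0.0089 -0.02  ]
-19 220 [-0.0571 -0.0091 -0.02  ] [ 0.0554  0.0091 -0.0134]
0.48 [ 0.4824 -0.1692  0.0748]
0.485 [ 0.4879 -0.1652  0.0629]
0.49 [ 0.4925 -0.1625  0.0779]
0.495 [ 0.4972 -0.1624  0.0751]
0.5 [ 0.5027 -0.1621  0.082 ]
0.505 [ 0.5027 -0.1621  0.082 ]
0.51 [ 0.5116 -0.1573  0.0935]
0.515 [ 0.5175 -0.1549  0.0959]
0.52 [ 0.5226 -0.1528  0.09  ]
0.525 [ 0.5271 -0.1506  0.0882]
0.53 [ 0.5327 -0.1504  0.0925]
0.535 [ 0.5327 -0.1504  0.0925]
0.54 [ 0.54   -0.1566  0.089 ]
0.545 [ 0.5427 -0.1839  0.0907]
```

Measured: injector middle about (0.651, -0.264) at yaw -11.7°, with its collar towards the far end. The case centre is (0.516, -0.0615), its yaw about 2°, and the lid stands at about 1.75 rad. The heights match the sizes given. I'll draw back radially while turning the camera inward.

Call:
play_rows([
  [[-5,0,0,-0.14],[-10,0,0,-0.28],[-15,0,0,-0.42],[-20,0,0,-0.56],[-25,0,0,-0.7]],
], jaw=6)

```text
t: 0.7
tool_pos: [0.1142, -0.3288, 0.2028]
orientation: [-3.03, 0.824, 0.001]
force: [-0.7, 0.4, 1.3]
opening: 0.0611
```

```bash
cat >> h.py <<'E'
def rows(s,wps):
    """wps: world (x,y,z,yaw_deg of tool x)"""
    M=R.from_rotvec(s['orientation']);m=M.as_matrix();y0=np.degrees(np.arctan2(m[1,0],m[0,0]))
    print("now",s['tool_pos'].round(4),"yaw",y0.round(2),"tilt",np.degrees(np.arccos(-m[2,2])).round(2),"q",s['q'].round(3),"F",s['force'].round(1),"t",s['t'],s['opening'])
    for w in wps:
        dl=M.inv().apply(np.array(w[:3])-s['tool_pos'])*100
        t=-np.radians((w[3]-y0+180)%360-180)
        print([round(float(v),2) for v in dl]+[round(float(t),3)])
E
python3 - <<'E'
from plant import *
from h import *
c=lambda r,a,yaw:(r*np.cos(np.radians(a)),r*np.sin(np.radians(a)),.23,yaw)
rows(read_state(),[c(.32,-70,-22),c(.31,-65,-14),c(.31,-60,-6),c(.31,-55,2),c(.31,-50,10),
 c(.31,-45,18),c(.31,-40,26),c(.31,-35,34),c(.31,-30,42),c(.31,-26,50)])
E
```

```text
now [ 0.1142 -0.3288  0.2028] yaw -30.42 tilt 0.1 q [-1.384 -0.609  2.115 -0.     1.637 -0.853] F [-0.7  0.4  1.3] t 0.7 0.06106110973171478
[-1.84, -2.19, -2.72, -0.147]
[-0.98, -4.98, -2.72, -0.287]
[0.46, -7.27, -2.72, -0.426]
[1.69, -9.68, -2.71, -0.566]
[2.71, -12.19, -2.71, -0.706]
[3.5, -14.77, -2.71, -0.845]
[4.07, -17.42, -2.71, -0.985]
[4.4, -20.1, -2.7, -1.124]
[4.5, -22.8, -2.7, -1.264]
[4.41, -24.97, -2.7, -1.404]
```

Call:
play_rows([
  [[-1.5,0,-1,-0.14],[-2.5,-1.5,-2,-0.28],[-2.2,-2.5,-2.5,-0.42],[-1.5,-4,-2.5,-0.56],[-0.5,-6,-2.5,-0.7]],
])

```text
t: 1.2
tool_pos: [0.1403, -0.2745, 0.2281]
orientation: [-3.129, -0.271, 0.0]
force: [0.4, 0.1, 0.1]
opening: 0.0603
```

```bash
python3 - <<'E'
from plant import *
from h import *
c=lambda r,a,yaw:(r*np.cos(np.radians(a)),r*np.sin(np.radians(a)),.23,yaw)
rows(read_state(),[c(.305,-56,17),c(.305,-50,24),c(.305,-44,31),c(.305,-38,38),c(.31,-32,45)])
E
```

```text
now [ 0.1403 -0.2745  0.2281] yaw 9.91 tilt 0.03 q [-1.265 -0.75   2.152 -0.     1.74  -1.438] F [0.4 0.1 0.1] t 1.2 0.06031070122967061
[3.35, -1.61, -0.18, -0.124]
[6.2, -3.07, -0.18, -0.246]
[8.87, -4.81, -0.18, -0.368]
[11.35, -6.82, -0.18, -0.49]
[13.97, -8.75, -0.18, -0.612]
```

Call:
play_rows([
  [[3.3,-1.6,0,-0.13],[6.2,-3.0,0,-0.26],[8.9,-4.8,0,-0.4],[11.3,-6.8,0,-0.54],[14,-8.8,0,-0.68]],
])

```text
t: 1.7
tool_pos: [0.2637, -0.1627, 0.2282]
orientation: [2.857, 1.307, 0.0]
force: [0.5, -0.2, 0.9]
opening: 0.06
```

```bash
python3 - <<'E'
from plant import *
from h import *
z=.23
rows(read_state(),[(.30,-.14,z,57),(.35,-.135,z,65),(.40,-.14,z,72),(.45,-.15,z,78.3),(.49,-.175,z,78.3),(.53,-.20,z,78.3),(.57,-.225,z,78.3),(.61,-.245,z,78.3),(.6515,-.2638,.23,78.3)])
E
```

```text
now [ 0.2637 -0.1627  0.2282] yaw 49.18 tilt 0.01 q [-0.719 -0.746  2.149  0.     1.738 -1.577] F [ 0.5 -0.2  0.9] t 1.7 0.0599524594395561
[4.09, 1.27, -0.18, -0.136]
[7.74, 4.72, -0.18, -0.276]
[10.63, 8.84, -0.18, -0.398]
[13.14, 13.27, -0.18, -0.508]
[13.86, 17.93, -0.18, -0.508]
[14.58, 22.6, -0.18, -0.508]
[15.31, 27.26, -0.18, -0.508]
[16.41, 31.59, -0.18, -0.508]
[17.7, 35.96, -0.18, -0.508]
```

Call:
play_rows([
  [[4.0,1.3,0,-0.13],[7.7,4.7,0,-0.27],[10.6,8.8,0,-0.4],[13.1,13.2,0,-0.508],[13.8,17.5,0,-0.508]],
])

```text
t: 2.2
tool_pos: [0.489, -0.1713, 0.2277]
orientation: [-2.429, -1.992, -0.001]
force: [0.2, -0.4, 0.5]
opening: 0.0602
```

```bash
python3 - <<'E'
from plant import *
from h import *
z=.22
rows(read_state(),[(.53,-.20,z,78.3),(.57,-.225,z,78.3),(.61,-.245,z,78.3),(.65,-.262,z,78.3),(.6515,-.2638,.22,78.3)])
E
```

```text
now [ 0.489  -0.1713  0.2277] yaw 78.69 tilt 0.04 q [-4.360e-01 -1.020e-01  1.679e+00  1.000e-03  1.564e+00 -1.810e+00] F [ 0.2 -0.4  0.5] t 2.2 0.06024697842927263
[-2.02, 4.58, 0.77, 0.007]
[-3.68, 9.0, 0.76, 0.007]
[-4.86, 13.31, 0.76, 0.007]
[-5.74, 17.57, 0.76, 0.007]
[-5.89, 17.75, 0.76, 0.007]
```

Call:
play_rows([
  [[-2.0,4.6,0.7,0.007],[-3.7,9.0,0.7,0.007],[-4.9,13.3,0.7,0.007],[-5.9,17.7,0.7,0.007],[-5.9,17.8,0.7,0.007]],
])

```text
t: 2.7
tool_pos: [0.654, -0.2654, 0.2139]
orientation: [-2.432, -1.978, 0.004]
force: [0.2, -0.5, -2.0]
opening: 0.0599
```

```bash
python3 - <<'E'
from plant import *
from h import *
rows(read_state(),[(.6515,-.2638,.10,78.3),(.6515,-.2638,.016,78.3)])
for n in ["wrist","scene"]:
    p,d=read_camera(n);cv2.imwrite(f"pics/{n}1.png",p)
E
```

```text
now [ 0.654  -0.2654  0.2139] yaw 78.26 tilt 0.4 q [-4.590e-01  4.240e-01  1.123e+00  1.000e-03  1.602e+00 -1.824e+00] F [ 0.2 -0.5 -2. ] t 2.7 0.059945352856423814
[0.08, -0.2, 11.39, -0.001]
[0.05, -0.14, 19.79, -0.001]
```

View pics/wrist1.png

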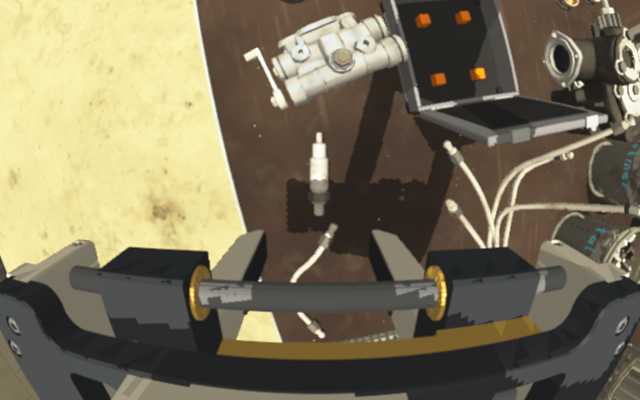

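View pics/scene1.png

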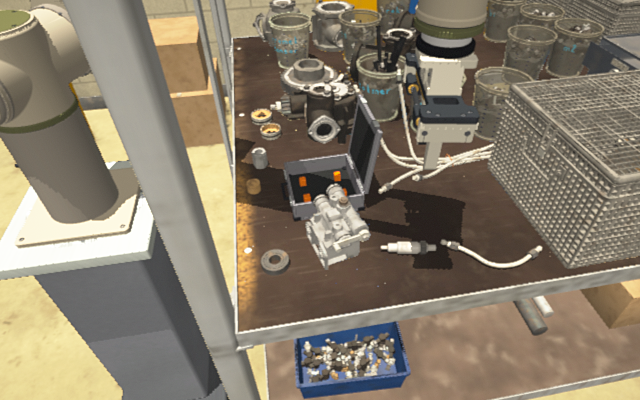

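The wrist view shows the injector from (319.5,133) to (320,214), centred between the fingers. I'll check it against the fisheye model.

```bash
cat >> h.py <<'E'
def wz(W,u,v,z):
    K=W['K'];a=(u-K[0,2])/K[0,0];b=(v-K[1,2])/K[1,1];r=np.hypot(a,b)
    c=np.array([a/r*np.sin(r),-b/r*np.sin(r),-np.cos(r)])
    w=R.from_rotvec(W['orientation']).apply(c);return W['eye']+w*(z-W['eye'][2])/w[2]
E
python3 - <<'E'
from plant import *
from h import *
W=camera_params("wrist")
a=wz(W,319.5,133,.012);b=wz(W,320,214.5,.012);print(a,b,(a+b)/2,np.linalg.norm(a-b),np.degrees(np.arctan2(*(b-a)[[1,0]])))
p=cv2.imread("pics/wrist1.png");cv2.imwrite("pics/w1c.png",cv2.resize(p[120:230,270:370],None,fx=5,fy=5,interpolation=cv2.INTER_CUBIC))
s=read_state();rows(s,[(.6515,-.2638,.10,78.3)])
E
```

```text
[ 0.59693558 -0.24951877  0.012     ] [ 0.70022802 -0.27018272  0.012     ] [ 0.6485818  -0.25985074  0.012     ] 0.10533910647820226 -11.312850636952758
now [ 0.6518 -0.2639  0.2177] yaw 78.29 tilt 0.24 q [-4.580e-01  4.130e-01  1.130e+00  1.000e-03  1.603e+00 -1.824e+00] F [-0.3  1.2  0.2] t 2.8 0.059835568520469395
[-0.01, 0.01, 11.77, -0.0]
```

View pics/w1c.png

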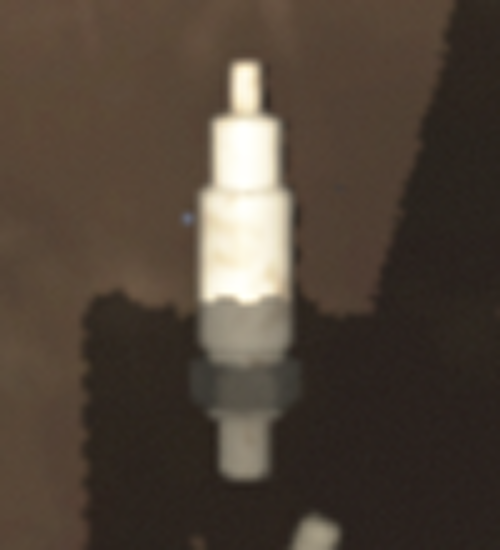

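Call:
play_rows([
  [[0.1,-0.1,5,0],[0.15,-0.15,10,0],[0.15,-0.15,13,0],[0.15,-0.15,15.5,0],[0.15,-0.15,17.5,0]],
])

```text
t: 3.3
tool_pos: [0.6486, -0.2608, 0.0424]
orientation: [-2.433, -1.981, 0.002]
force: [1.3, -0.2, -0.7]
opening: 0.0601
```

```bash
python3 - <<'E'
from plant import *
from h import *
rows(read_state(),[(.650,-.262,.015,78.5)])
for n in ["wrist","scene"]:
    p,d=read_camera(n);cv2.imwrite(f"pics/{n}2.png",p)
cv2.imwrite("pics/s2c.png",cv2.resize(p[180:290,350:490],None,fx=5,fy=5,interpolation=cv2.INTER_CUBIC))
E
```

```text
now [ 0.6486 -0.2608  0.0424] yaw 78.3 tilt 0.26 q [-4.560e-01  5.130e-01  1.324e+00  1.000e-03  1.309e+00 -1.823e+00] F [ 1.3 -0.2 -0.7] t 3.3 0.06010245314134308
[-0.09, 0.18, 2.74, -0.003]
```

View pics/wrist2.png

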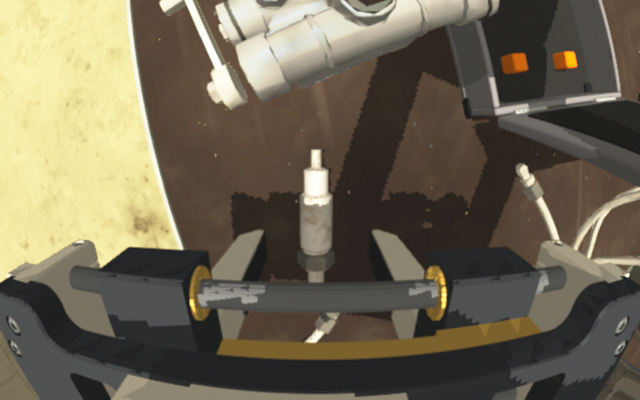

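View pics/s2c.png

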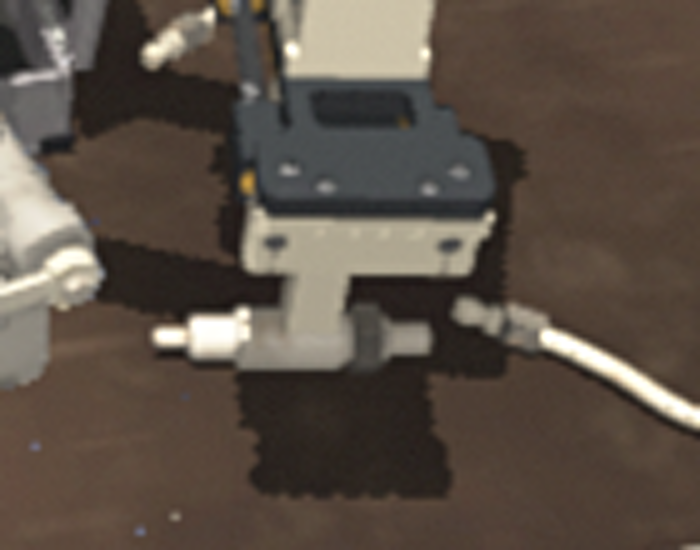

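```bash
python3 - <<'E'
from plant import *
from h import *
W=camera_params("wrist");s=read_state()
a=wz(W,316.5,149.5,.012)
T=lambda X:(R.from_rotvec(s['orientation']).inv().apply(X-s['tool_pos'])*1000).round(1)
print(a,T(a)); b=wz(W,315.5,252,.012);print("collar start",b,T(b))
l=wz(W,299.5,240,.012);r=wz(W,332.5,240,.012);print("sides",T(l),T(r))
rows(s,[])
E
```

```text
[ 0.59599895 -0.25015513  0.012     ] [ -0.6 -51.8  28.9]
collar start [ 0.66905112 -0.26613794  0.012     ] [-1.5 23.  28.3]
sides [-13.1  13.4  28.3] [10.9 13.5 28.4]
now [ 0.6471 -0.2602  0.0405] yaw 78.3 tilt 0.51 q [-4.560e-01  5.150e-01  1.325e+00  1.000e-03  1.311e+00 -1.823e+00] F [-1.3  0.3 -0.7] t 3.4 0.060270133456065626
```

Relative to the tool, the middle is at x about -1 mm and y about 0 mm, and the size checks out at 24 mm wide. I'll descend and grip.

Call:
play_rows([
  [[-0.05,0.05,1.3,0],[-0.05,0.05,2.2,0],[-0.05,0.05,2.5,0],[-0.05,0.05,2.5,0],[-0.05,0.05,2.5,0]],
])

```text
t: 3.9
tool_pos: [0.6477, -0.2609, 0.0161]
orientation: [-2.43, -1.979, 0.004]
force: [-0.6, 0.8, 0.7]
opening: 0.0602
```

Call:
play_rows([
  [[0,0,0,0],[0,0,0,0],[0,0,0,0],[0,0,0,0],[0,0,0,0]],
], jaw=1, squeeze=25)

```text
t: 4.4
tool_pos: [0.6477, -0.2608, 0.0162]
orientation: [-2.43, -1.979, 0.004]
force: [0.0, -0.3, 0.4]
opening: 0.0245
```

Call:
play_rows([
  [[0,0,-1,0],[0,0,-4,0],[0,0,-8,0],[0,0,-12,0],[0,0,-15,0]],
])

```text
t: 4.9
tool_pos: [0.6496, -0.2619, 0.1705]
orientation: [-2.433, -1.981, 0.002]
force: [0.6, -0.8, 0.5]
opening: 0.0101
```

```bash
python3 - <<'E'
from plant import *
from h import *
s=read_state()
for n in ["wrist","scene"]:
    p,d=read_camera(n);cv2.imwrite(f"pics/{n}3.png",p)
cv2.imwrite("pics/s3c.png",cv2.resize(p[100:290,300:490],None,fx=3,fy=3,interpolation=cv2.INTER_CUBIC))
z=.21
rows(read_state(),[(.60,-.255,z,78.3),(.555,-.235,z,80),(.53,-.20,z,84),(.515,-.16,z,88),(.513,-.12,z,92),(.513,-.085,z,92),(.514,-.0585,z,92)])
E
```

```text
now [ 0.652  -0.2631  0.1746] yaw 78.3 tilt 0.2 q [-4.570e-01  4.190e-01  1.201e+00  1.000e-03  1.519e+00 -1.823e+00] F [ 0.6 -0.6  0.5] t 5.0 0.010186961089094889
[-0.27, -5.24, -3.56, 0.0]
[0.78, -10.06, -3.58, -0.03]
[3.7, -13.21, -3.59, -0.099]
[7.31, -15.49, -3.6, -0.169]
[11.19, -16.5, -3.6, -0.239]
[14.62, -17.21, -3.61, -0.239]
[17.23, -17.65, -3.61, -0.239]
```

View pics/s3c.png

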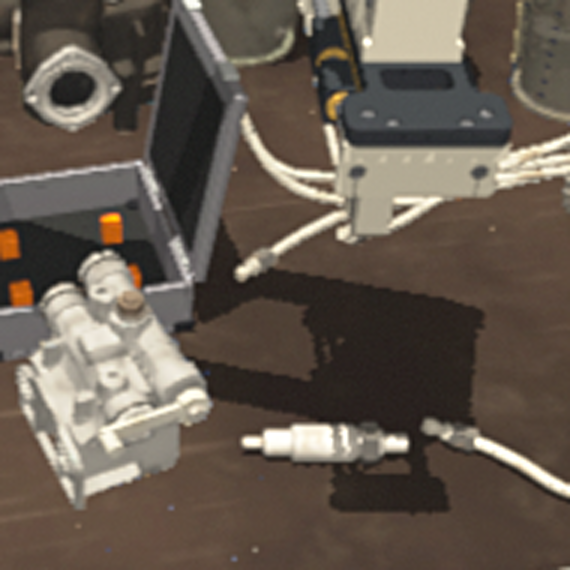

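View pics/wrist3.png

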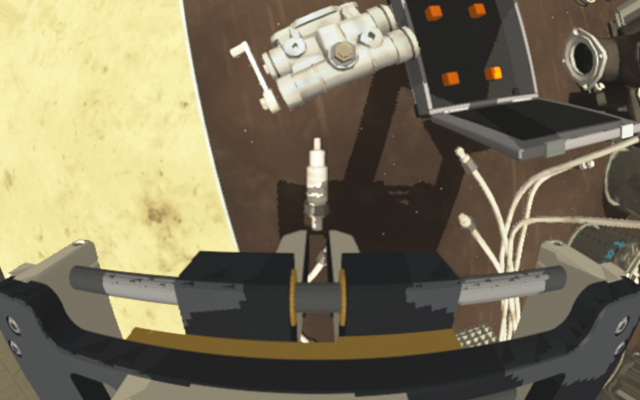

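The grip slipped: the jaws read 10 mm and the injector is still on the table. Next I'll measure it again and grip lower, harder and for longer.

```bash
python3 - <<'E'
from plant import *
from h import *
s=read_state();W=camera_params("wrist");p,d=read_camera("wrist");cv2.imwrite("pics/wrist4.png",p)
cv2.imwrite("pics/w4c.png",cv2.resize(p[120:240,260:380],None,fx=5,fy=5,interpolation=cv2.INTER_CUBIC))
rows(s,[])
p,d=read_camera("top");cv2.imwrite("pics/top4.png",p);cv2.imwrite("pics/t4c.png",cv2.resize(p[110:190,340:420],None,fx=6,fy=6,interpolation=cv2.INTER_CUBIC))
E
```

```text
now [ 0.652  -0.2631  0.1746] yaw 78.3 tilt 0.2 q [-4.570e-01  4.190e-01  1.201e+00  1.000e-03  1.519e+00 -1.823e+00] F [ 0.6 -0.6  0.5] t 5.0 0.010186961089094889
```

View pics/w4c.png

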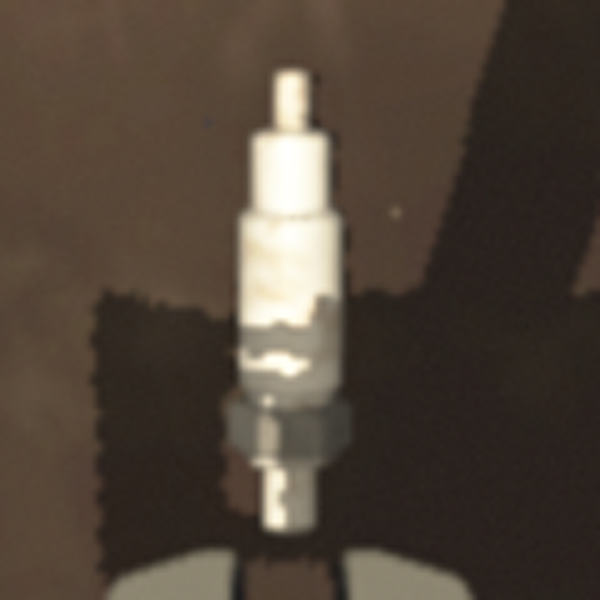

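View pics/t4c.png

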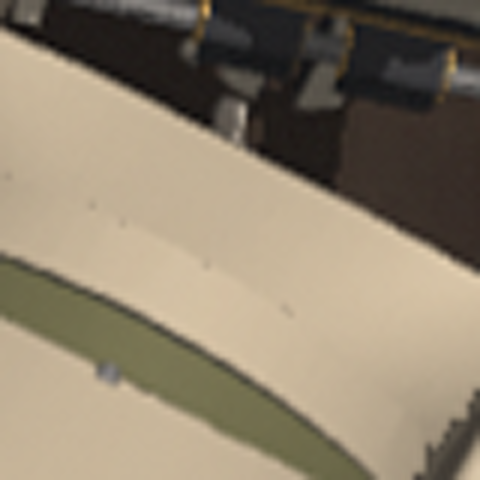

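```bash
python3 - <<'E'
from plant import *
from h import *
W=camera_params("wrist");s=read_state()
a=wz(W,318,133.6,.012);b=wz(W,317.2,225.6,.012);print(a,b,(a+b)/2,np.linalg.norm(a-b),np.degrees(np.arctan2(*(b-a)[[1,0]])))
T=lambda X:(R.from_rotvec(s['orientation']).inv().apply(X-s['tool_pos'])*1000).round(1)
print(T(a),T(b),T((a+b)/2))
rows(s,[(*((a+b)/2)[:2],.012,78.3)])
E
```

```text
[ 0.59296399 -0.24914879  0.012     ] [ 0.69514595 -0.27126936  0.012     ] [ 0.64405497 -0.26020907  0.012     ] 0.1045488995290465 -12.215025712553313
[  0.6 -57.3 156.4] [ -0.3  47.3 155.9] [  0.2  -5.  156.2]
now [ 0.6495 -0.2618  0.1682] yaw 78.3 tilt 0.28 q [-4.570e-01  4.230e-01  1.207e+00  1.000e-03  1.517e+00 -1.823e+00] F [0.  0.4 0. ] t 5.1 0.009842839892573514
[0.02, -0.5, 15.62, 0.0]
```

```bash
python3 - <<'E'
from plant import *
from h import *
s=read_state();W=camera_params("wrist");p,d=read_camera("wrist")
import pickle;pickle.dump((s,W),open("pics/w5.pkl","wb"))
cv2.imwrite("pics/w5c.png",cv2.resize(p[120:240,260:380],None,fx=5,fy=5,interpolation=cv2.INTER_CUBIC))
rows(s,[]);rows(read_state(),[])
E
```

```text
now [ 0.6495 -0.2618  0.1682] yaw 78.3 tilt 0.28 q [-4.570e-01  4.230e-01  1.207e+00  1.000e-03  1.517e+00 -1.823e+00] F [0.  0.4 0. ] t 5.1 0.009842839892573514
now [ 0.6486 -0.2614  0.1661] yaw 78.3 tilt 0.46 q [-4.570e-01  4.250e-01  1.209e+00  1.000e-03  1.516e+00 -1.823e+00] F [-0.9 -0.6 -0.4] t 5.15 0.010120357996878658
```

View pics/w5c.png

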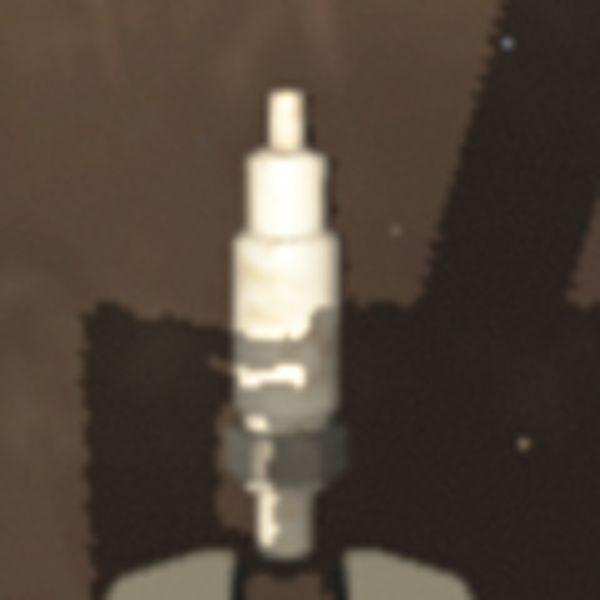

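```bash
python3 - <<'E'
from plant import *
from h import *
import pickle
s,W=pickle.load(open("pics/w5.pkl","rb"))
a=wz(W,317,137.6,.012);b=wz(W,316.8,231,.012);m=(a+b)/2;print(a,b,m,np.linalg.norm(a-b),np.degrees(np.arctan2(*(b-a)[[1,0]])))
rows(read_state(),[(*m[:2],.012,78.3)])
E
```

```text
[ 0.5970152  -0.25109471  0.012     ] [ 0.70154244 -0.2730723   0.012     ] [ 0.64927882 -0.2620835   0.012     ] 0.1068127260038063 -11.873887577603144
now [ 0.6486 -0.2614  0.1661] yaw 78.3 tilt 0.46 q [-4.570e-01  4.250e-01  1.209e+00  1.000e-03  1.516e+00 -1.823e+00] F [-0.9 -0.6 -0.4] t 5.15 0.010120357996878658
[-0.1, 0.2, 15.41, 0.0]
```

Call:
play_rows([
  [[0,0.1,5,0],[0,0.1,9,0],[0,0.1,12,0],[0,0.1,13.5,0],[0,0.1,13.5,0]],
], jaw=6)

```text
t: 5.65
tool_pos: [0.6456, -0.2595, 0.0265]
orientation: [-2.425, -1.974, 0.009]
force: [0.9, -0.4, 0.3]
opening: 0.0453
```

Call:
play_rows([
  [[0,0,0,0],[0,0,0,0]],
])

```text
t: 5.85
tool_pos: [0.6464, -0.2599, 0.0281]
orientation: [-2.426, -1.975, 0.008]
force: [0.3, 0.2, 0.2]
opening: 0.0588
```

Call:
play_rows([
  [[0,0.2,0.8,0],[0,0.25,1.3,0],[0,0.25,1.55,0],[0,0.25,1.55,0],[0,0.25,1.55,0]],
])

```text
t: 6.35
tool_pos: [0.6487, -0.2603, 0.0125]
orientation: [-2.426, -1.975, 0.008]
force: [0.1, -0.2, -0.3]
opening: 0.0601
```

Call:
play_rows([
  [[0,0,0,0],[0,0,0,0],[0,0,0,0],[0,0,0,0],[0,0,0,0]],
], jaw=0, squeeze=50)

```text
t: 6.85
tool_pos: [0.6487, -0.2604, 0.0126]
orientation: [-2.426, -1.975, 0.008]
force: [-0.2, -0.7, 0.6]
opening: 0.0248
```

Call:
play_rows([
  [[0,0,0,0],[0,0,0,0],[0,0,0,0],[0,0,0,0],[0,0,0,0]],
])

```text
t: 7.35
tool_pos: [0.6487, -0.2603, 0.0125]
orientation: [-2.426, -1.975, 0.008]
force: [0.5, 0.3, 0.3]
opening: 0.0003
```

The jaws closed on nothing, so the 24.5 mm reading was only taken mid-travel. I'll look.

```bash
python3 - <<'E'
from plant import *
from h import *
p,d=read_camera("wrist");cv2.imwrite("pics/wrist6.png",p)
p,d=read_camera("scene");cv2.imwrite("pics/s6c.png",cv2.resize(p[160:290,340:490],None,fx=5,fy=5,interpolation=cv2.INTER_CUBIC)[:600])
E
```

```text
(no output)
```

View pics/wrist6.png

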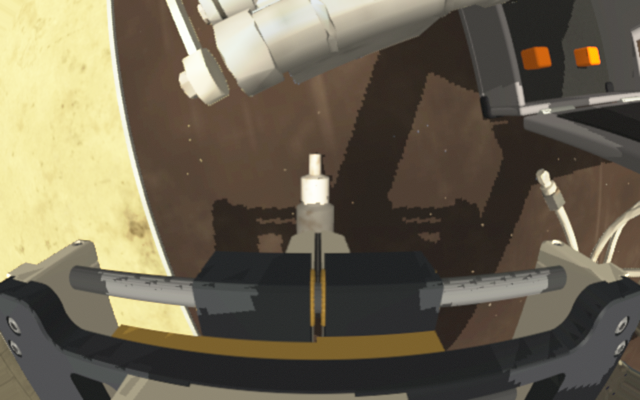

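View pics/s6c.png

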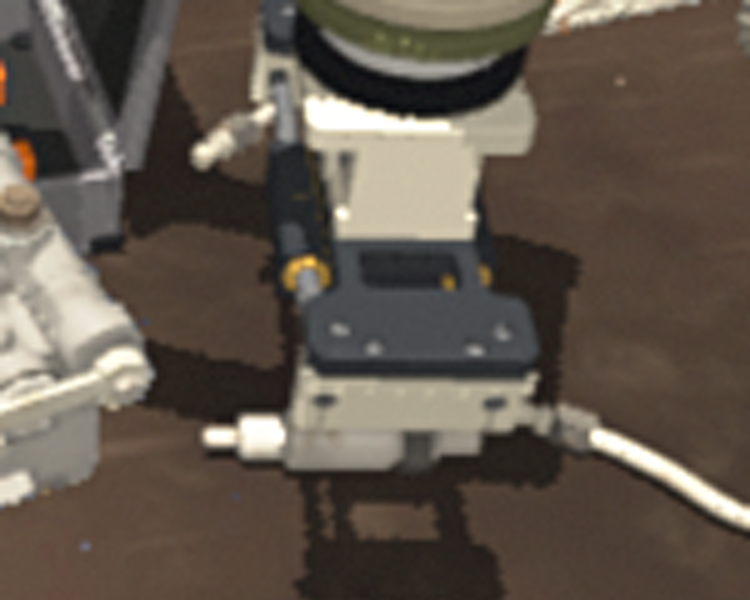

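The fingers seem to pass over the injector, and the first wrist cloud ended at tool z of -13 mm rather than +11 mm. I'll check where the tips really are.

```bash
cat >> h.py <<'E'
def wcloud(W,d):
    K=W['K'];v,u=np.mgrid[0:400,0:640];a=(u-K[0,2])/K[0,0];b=(v-K[1,2])/K[1,1];r=np.hypot(a,b)
    sc=np.tan(np.minimum(r,1.5))/np.maximum(r,1e-9)
    return R.from_rotvec(W['orientation']).apply(np.stack([a*sc*d,-b*sc*d,-d],-1).reshape(-1,3)).reshape(400,640,3)+W['eye']
def scloud(P,d):
    K=P['K'];v,u=np.mgrid[0:400,0:640]
    c=np.stack([(u-K[0,2])/K[0,0]*d,-(v-K[1,2])/K[1,1]*d,-d],-1)
    return R.from_rotvec(P['orientation']).apply(c.reshape(-1,3)).reshape(400,640,3)+P['eye']
E
python3 - <<'E'
from plant import *
from h import *
np.set_printoptions(precision=4,suppress=True,linewidth=150)
s=read_state();W=camera_params("wrist");p,d=read_camera("wrist");X=wcloud(W,d)
print("table",X[200,200],X[180,440],"inj top",X[190,316],X[215,316])
Rm=R.from_rotvec(s['orientation']).inv()
for (u,v) in [(300,240),(335,240),(300,248),(335,248),(319,236),(319,245),(290,251),(345,251)]:
    print(u,v,X[v,u],Rm.apply(X[v,u]-s['tool_pos']))
S=camera_params("scene");p,d=read_camera("scene");Y=scloud(S,d)
for (u,v) in [(400,252),(415,252),(421,250),(415,246),(415,240),(431,248),(383,247),(392,247)]: print(u,v,Y[v,u],p[v,u])
E
```

```text
table [ 0.6119 -0.334  -0.0001] [ 0.6316 -0.1724 -0.0005] inj top [ 0.6175 -0.2548  0.019 ] [ 0.6311 -0.2577  0.0229]
300 240 [ 0.6371 -0.2675  0.0424] [-0.0092 -0.0102 -0.0298]
335 240 [ 0.6415 -0.2495  0.0408] [ 0.0092 -0.0095 -0.0281]
300 248 [ 0.6375 -0.2671  0.0526] [-0.0087 -0.0101 -0.0399]
335 248 [ 0.6409 -0.2501  0.0531] [ 0.0086 -0.0103 -0.0404]
319 236 [ 0.6406 -0.2579  0.0326] [ 0.0008 -0.0087 -0.0199]
319 245 [ 0.6411 -0.2582  0.0444] [ 0.0007 -0.0082 -0.0318]
290 251 [ 0.6367 -0.2717  0.056 ] [-0.0134 -0.0099 -0.0434]
345 251 [ 0.6421 -0.2456  0.0563] [ 0.0133 -0.01   -0.0436]
400 252 [ 0.6337 -0.2719  0.0105] [119 130 136]
415 252 [ 0.662  -0.2768  0.0098] [130 143 149]
421 250 [ 0.6721 -0.2795  0.0165] [64 70 73]
415 246 [ 0.6623 -0.2716  0.0211] [139 152 159]
415 240 [ 0.6239 -0.3457  0.1262] [144 166 174]
431 248 [ 0.693  -0.2773  0.0152] [136 149 156]
383 247 [ 0.6038 -0.2578  0.0156] [253 255 255]
392 247 [ 0.6197 -0.2634  0.0184] [246 253 255]
```

Call:
play_rows([
  [[0,0,-1.5,0],[0,0,-3,0],[0,0,-3,0],[0,0,-3,0],[0,0,-3,0]],
], jaw=6)

```text
t: 8.05
tool_pos: [0.6489, -0.2605, 0.0425]
orientation: [-2.426, -1.975, 0.008]
force: [0.4, -0.3, 0.2]
opening: 0.0361
```

Call:
play_rows([
  [[0,0,0,0],[0,0,0,0],[0,0,0,0],[0,0,0,0],[0,0,0,0]],
])

```text
t: 8.55
tool_pos: [0.6489, -0.2605, 0.0423]
orientation: [-2.426, -1.975, 0.008]
force: [-0.0, -0.5, 0.3]
opening: 0.0599
```

```bash
python3 - <<'E'
from plant import *
from h import *
np.set_printoptions(precision=4,suppress=True,linewidth=150)
s=read_state();W=camera_params("wrist");p,d=read_camera("wrist");X=wcloud(W,d)
cv2.imwrite("pics/wrist7.png",p)
Rm=R.from_rotvec(s['orientation']).inv()
T=Rm.apply((X-s['tool_pos']).reshape(-1,3)).reshape(400,640,3)
for lo,hi in((200,300),(335,430)):
    m=T[200:300,lo:hi];k=(abs(m[...,1])<.012)&(abs(m[...,0])<.06)&(m[...,2]<.015)
    q=m[k];i=np.argsort(-q[:,2])[:6];print(q[i])
i=np.argwhere((X[130:240,290:345,2]>.010)&(X[130:240,290:345,2]<.03));Z=X[130:240,290:345][tuple(i.T)];print(len(Z),Z[:,0].min(),Z[np.argmin(Z[:,0])],Z[:,2].max())
S=camera_params("scene");p,d=read_camera("scene");np.save("pics/s7.npy",d);cv2.imwrite("pics/scene7.png",p)
cv2.imwrite("pics/s7c.png",cv2.resize(p[160:290,340:490],None,fx=5,fy=5,interpolation=cv2.INTER_CUBIC)[:600])
rows(s,[])
E
```

```text
[[-0.0322 -0.0097 -0.0135]
 [-0.0315 -0.0099 -0.0142]
 [-0.0351 -0.0099 -0.0143]
 [-0.0303  0.0007 -0.0143]
 [-0.0326 -0.01   -0.0145]
 [-0.0322 -0.0076 -0.0146]]
[[ 0.0352 -0.0096 -0.0137]
 [ 0.0303 -0.0003 -0.0139]
 [ 0.0302 -0.0011 -0.0142]
 [ 0.0304 -0.0087 -0.0142]
 [ 0.0321 -0.0099 -0.0143]
 [ 0.0315 -0.0099 -0.0143]]
2228 0.5972677666930462 [ 0.5973 -0.2541  0.0131] 0.024058371466139233
now [ 0.6489 -0.2605  0.0423] yaw 78.3 tilt 0.81 q [-0.455  0.523  1.31   0.001  1.322 -1.822] F [-0.  -0.5  0.3] t 8.55 0.059915201479056164
```

View pics/s7c.png

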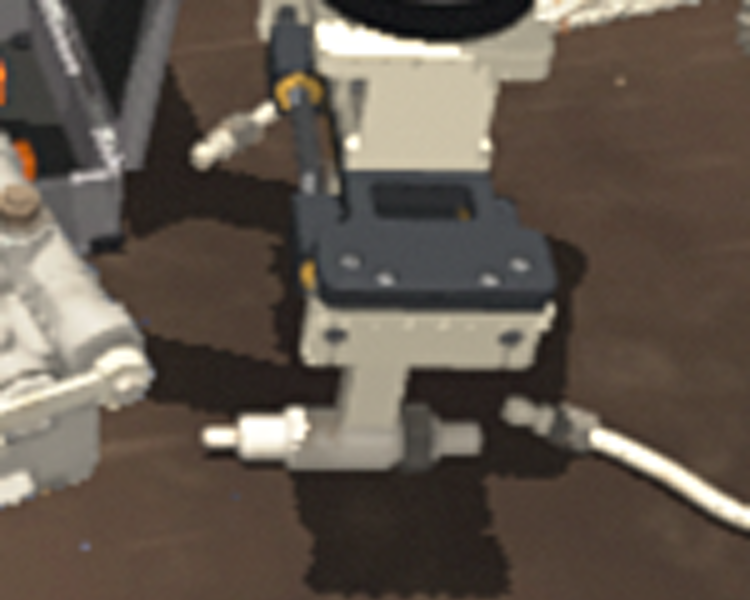

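View pics/wrist7.png

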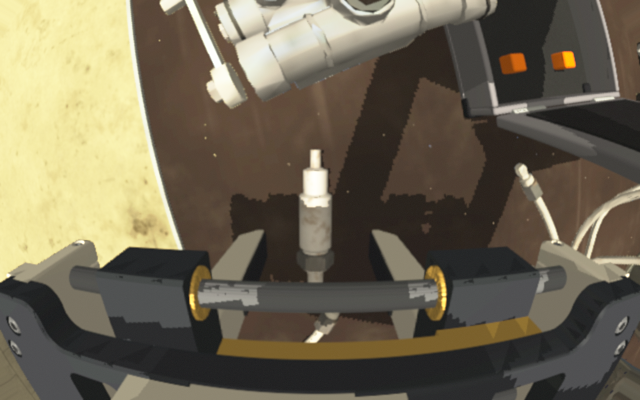

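Measured fingertips are at tool z of -13.7 mm, so the physical tips are about 25 mm shorter than `tips_ahead` says. I'll descend to match, watching the force.

Call:
play_rows([
  [[0,0,1.2,0],[0,0,2.4,0],[0,0,3.4,0],[0,0,4.0,0],[0,0,4.3,0]],
])

```text
t: 9.15
tool_pos: [0.6474, -0.2597, -0.0023]
orientation: [-2.425, -1.974, 0.01]
force: [-0.6, -0.5, 0.1]
opening: 0.0601
```

Call:
play_rows([
  [[0,0,0.4,0],[0,0,0.8,0],[0,0,0.8,0]],
])

```text
t: 9.45
tool_pos: [0.647, -0.2595, -0.011]
orientation: [-2.424, -1.973, 0.01]
force: [0.1, 0.3, -0.2]
opening: 0.0601
```

```bash
python3 - <<'E'
from plant import *
from h import *
rows(read_state(),[])
p,d=read_camera("scene");cv2.imwrite("pics/s8c.png",cv2.resize(p[160:290,340:490],None,fx=4,fy=4,interpolation=cv2.INTER_CUBIC)[:600])
E
```

```text
now [ 0.647  -0.2595 -0.011 ] yaw 78.3 tilt 0.98 q [-4.550e-01  5.800e-01  1.337e+00  1.000e-03  1.242e+00 -1.822e+00] F [ 0.1  0.3 -0.2] t 9.45 0.06009545633139175
```

View pics/s8c.png

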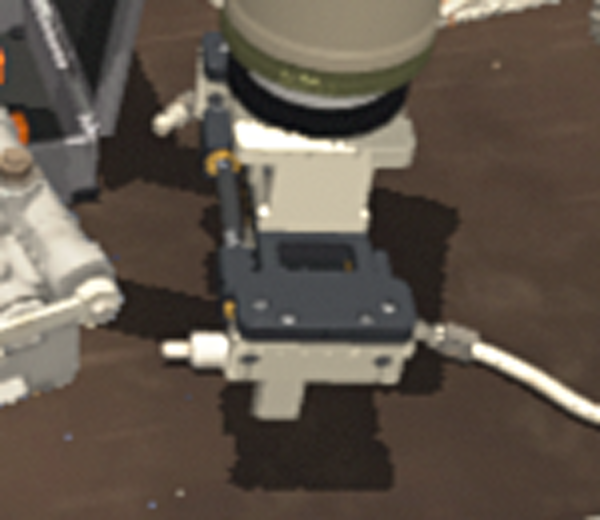

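Now the finger reaches down beside the injector almost to the table, with no contact force. Close and give it time.

Call:
play_rows([
  [[0,0,0,0],[0,0,0,0],[0,0,0,0],[0,0,0,0],[0,0,0,0]],
], jaw=0, squeeze=30)

```text
t: 10.0
tool_pos: [0.6473, -0.2597, -0.0104]
orientation: [-2.424, -1.974, 0.01]
force: [-0.5, -0.9, -0.3]
opening: 0.0249
```

Call:
play_rows([
  [[0,0,0,0],[0,0,0,0],[0,0,0,0],[0,0,0,0],[0,0,0,0]],
])

```text
t: 10.5
tool_pos: [0.6473, -0.2597, -0.0104]
orientation: [-2.425, -1.974, 0.01]
force: [-0.6, -0.1, 0.8]
opening: 0.022
```

Call:
play_rows([
  [[0,0,-0.5,0],[0,0,-1.5,0],[0,0,-3,0],[0,0,-5,0],[0,0,-5,0]],
])

```text
t: 11.0
tool_pos: [0.651, -0.2615, 0.045]
orientation: [-2.43, -1.978, 0.005]
force: [0.9, 0.0, -0.3]
opening: 0.0221
```

Call:
play_rows([
  [[0,0,-3,0],[0,0,-6,0],[0,0,-10,0],[0,0,-14,0],[0,0,-14,0]],
])

```text
t: 11.5
tool_pos: [0.6556, -0.2639, 0.194]
orientation: [2.434, 1.982, 0.003]
force: [0.3, -0.6, 0.5]
opening: 0.0219
```

```bash
python3 - <<'E'
from plant import *
from h import *
rows(read_state(),[])
p,d=read_camera("wrist");cv2.imwrite("pics/wrist9.png",p)
p,d=read_camera("scene");cv2.imwrite("pics/s9c.png",cv2.resize(p[80:280,300:490],None,fx=3,fy=3,interpolation=cv2.INTER_CUBIC)[:600])
E
```

```text
now [ 0.6556 -0.2639  0.194 ] yaw 78.31 tilt 0.22 q [-4.560e-01  4.210e-01  1.163e+00  1.000e-03  1.554e+00 -1.822e+00] F [ 0.3 -0.6  0.5] t 11.5 0.021854568005907626
```

View pics/s9c.png

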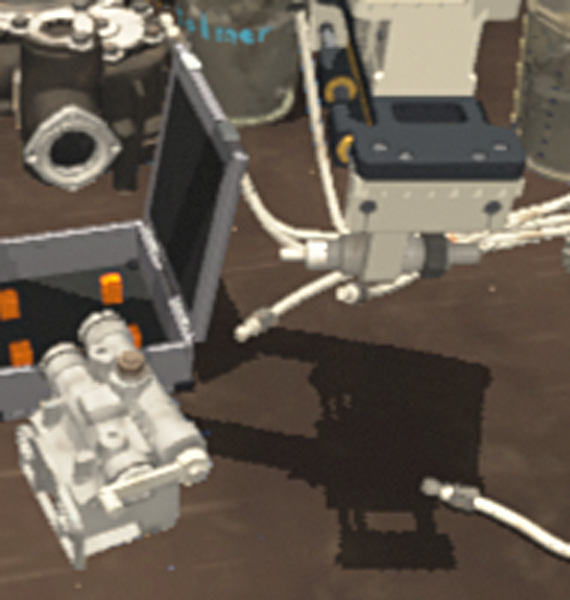

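View pics/wrist9.png

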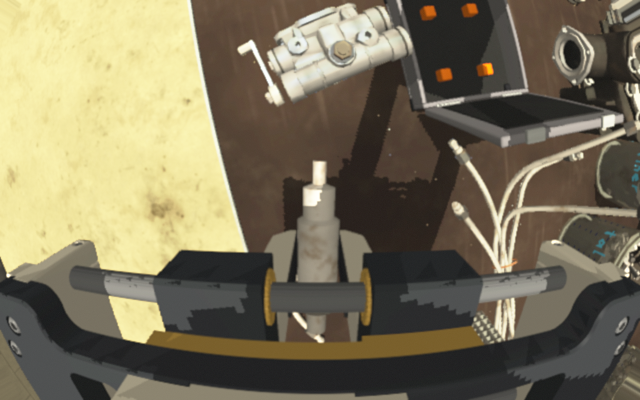

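```bash
python3 - <<'E'
from plant import *
from h import *
np.set_printoptions(precision=4,suppress=True,linewidth=150)
s=read_state();W=camera_params("wrist");p,d=read_camera("wrist");X=wcloud(W,d)
cv2.imwrite("pics/w10c.png",cv2.resize(p[140:260,260:380],None,fx=5,fy=5,interpolation=cv2.INTER_CUBIC))
Rm=R.from_rotvec(s['orientation']).inv()
T=Rm.apply((X-s['tool_pos']).reshape(-1,3)).reshape(400,640,3)
m=T[140:260,290:350].reshape(-1,3);k=(m[:,1]<-.012)&(m[:,2]<0.005)&(m[:,2]>-.06);q=m[k]
print(len(q),q.min(0),q.max(0))
for y in np.arange(-.055,-.01,.006):
    w=q[abs(q[:,1]-y)<.003]
    if len(w):print(y.round(3),w[:,0].min(),w[:,0].max(),w[:,2].min())
z=.21
rows(read_state(),[(.62,-.26,z,80),(.585,-.25,z,83),(.55,-.235,z,86),(.525,-.21,z,89),(.513,-.18,z,92),(.513,-.14,z,92),(.513,-.10,z,92),(.513,-.07,z,92),(.514,-.0565,z,92)])
E
```

```text
2201 [-0.0112 -0.0506 -0.0343] [ 0.0118 -0.012  -0.0183]
-0.049 -0.0023769704236304306 0.0038955861613833667 -0.025091577957953186
-0.043 -0.0023899142531216668 0.003935824464845571 -0.02534495031326571
-0.037 -0.007805811086066352 0.008638632035144542 -0.030409439312652845
-0.031 -0.00774415360113536 0.008663646316880807 -0.030840704975159138
-0.025 -0.00775123635022339 0.00886462727220114 -0.03099949700869994
-0.019 -0.011198076342308075 0.011588657209536132 -0.03342504891779711
-0.013 -0.011118294696995486 0.01175982074915005 -0.03425764696208797
now [ 0.6519 -0.2621  0.1845] yaw 78.3 tilt 0.52 q [-0.456  0.427  1.172  0.001  1.552 -1.822] F [-0.2 -0.1 -2.2] t 11.65 0.021966849710966203
[-0.43, -3.19, -2.53, -0.03]
[-0.16, -6.82, -2.49, -0.082]
[0.59, -10.55, -2.46, -0.134]
[2.54, -13.5, -2.43, -0.187]
[5.23, -15.29, -2.4, -0.239]
[9.15, -16.1, -2.39, -0.239]
[13.06, -16.91, -2.37, -0.239]
[16.0, -17.52, -2.35, -0.239]
[17.34, -17.69, -2.35, -0.239]
```

View pics/w10c.png

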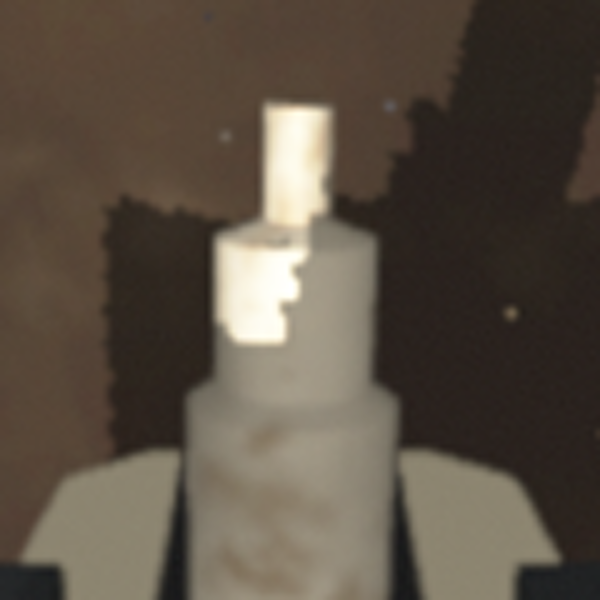

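The injector is held level. Its middle sits 1.4 mm along tool y and its underside is at tool z of about -10.5 mm. I'll carry it round to the case.

Call:
play_rows([
  [[-0.4,-3.2,-2.5,-0.03],[-0.2,-6.8,-2.5,-0.08],[0.6,-10.5,-2.5,-0.134],[2.5,-13.5,-2.4,-0.187],[5.2,-15.3,-2.4,-0.239]],
])

```text
t: 12.15
tool_pos: [0.5095, -0.1797, 0.207]
orientation: [-2.173, -2.25, 0.006]
force: [1.0, 0.3, -0.5]
opening: 0.0219
```

```bash
python3 - <<'E'
from plant import *
from h import *
z=.20
rows(read_state(),[(.513,-.14,z,92),(.513,-.10,z,92),(.513,-.07,z,92),(.5145,-.0565,z,92)])
E
```

```text
now [ 0.5095 -0.1797  0.207 ] yaw 92.0 tilt 0.79 q [-0.434 -0.018  1.636  0.     1.537 -2.04 ] F [ 1.   0.3 -0.5] t 12.15 0.021934051173642624
[3.95, 0.5, 0.72, -0.0]
[7.95, 0.64, 0.75, -0.0]
[10.95, 0.74, 0.77, -0.0]
[12.29, 0.94, 0.77, -0.0]
```

Call:
play_rows([
  [[3.9,0.5,0,0],[7.9,0.6,0.2,0],[11,0.7,0.5,0],[12.3,0.9,0.7,0],[12.3,0.9,0.7,0]],
])

```text
t: 12.65
tool_pos: [0.5132, -0.0549, 0.1987]
orientation: [-2.168, -2.251, 0.009]
force: [-0.1, -0.8, -1.2]
opening: 0.0221
```

```bash
python3 - <<'E'
from plant import *
from h import *
import pickle
s=read_state();W=camera_params("wrist");p,d=read_camera("wrist");cv2.imwrite("pics/wrist11.png",p)
pickle.dump((s,W),open("pics/w11.pkl","wb"));np.save("pics/w11.npy",d)
p,d=read_camera("scene");cv2.imwrite("pics/s11c.png",cv2.resize(p[40:270,240:470],None,fx=2.5,fy=2.5,interpolation=cv2.INTER_CUBIC)[:600])
rows(s,[(.5145,-.0565,.1,92),(.5145,-.0565,-.0024,92)])
E
```

```text
now [ 0.5132 -0.0549  0.1987] yaw 92.14 tilt 0.97 q [-0.209 -0.078  1.709  0.004  1.527 -1.817] F [-0.1 -0.8 -1.2] t 12.65 0.02210647284097755
[-0.24, 0.28, 9.87, 0.002]
[-0.32, 0.43, 20.11, 0.002]
```

View pics/s11c.png

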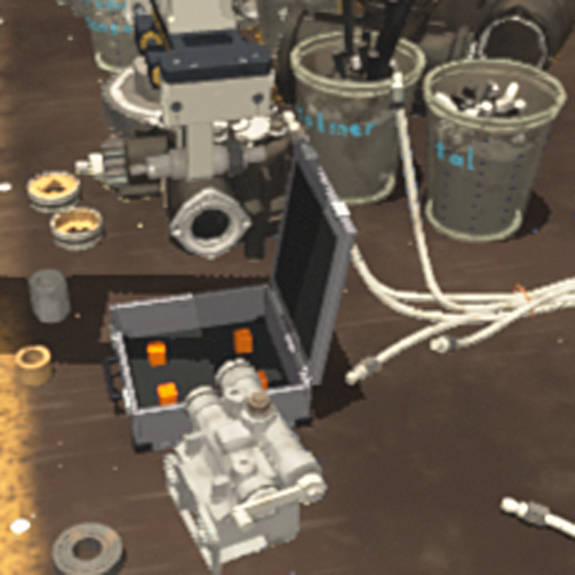

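View pics/wrist11.png

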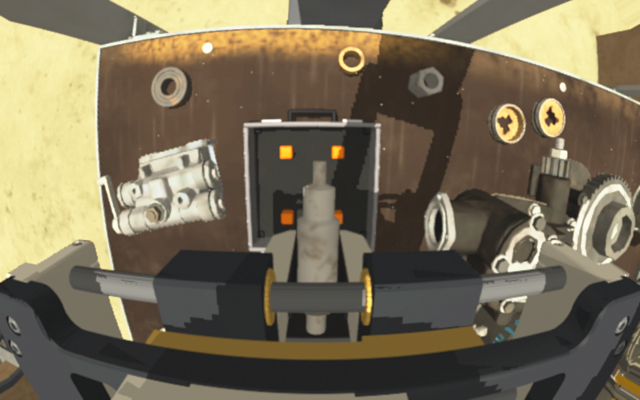

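```bash
python3 - <<'E'
from plant import *
from h import *
import pickle
np.set_printoptions(precision=4,suppress=True)
s,W=pickle.load(open("pics/w11.pkl","rb"));d=np.load("pics/w11.npy");X=wcloud(W,d)
q=np.array([wz(W,u,v,.026) for u,v in((286,152),(338,152),(287.5,217.5))]);print(q)
print("est centre from 3:",(q[1]+q[2])/2)
p=cv2.imread("pics/wrist11.png");h=cv2.cvtColor(p,cv2.COLOR_BGR2HSV)
m=((h[...,0]<22)&(h[...,1]>180)&(h[...,2]>140)).astype(np.uint8);m[:130]=0;m[240:]=0;m[:,:260]=0;m[:,360:]=0
n,l,st,c=cv2.connectedComponentsWithStats(m);print(st,c)
for i in range(1,n):
    if st[i,4]>20:
        print(c[i],np.median(X[l==i],0))
E
```

```text
[[ 0.4763 -0.0908  0.026 ]
 [ 0.4742 -0.0312  0.026 ]
 [ 0.5545 -0.0877  0.026 ]]
est centre from 3: [ 0.5144 -0.0594  0.026 ]
[[     0      0    640    400 255596]
 [   279    145     14     14     84]
 [   331    145     13     14    115]
 [   281    211     12     13    144]
 [   335    211      8     13     61]] [[319.5167 199.5234]
 [286.25   151.6071]
 [337.4783 151.7913]
 [286.625  217.2083]
 [338.8361 215.7049]]
[286.25   151.6071] [ 0.4763 -0.0903  0.0215]
[337.4783 151.7913] [ 0.4742 -0.0307  0.025 ]
[286.625  217.2083] [ 0.5544 -0.0887  0.0249]
[338.8361 215.7049] [ 0.5496 -0.0259  0.0249]
```

Call:
play_rows([
  [[-0.1,0.1,4,0],[-0.2,0.2,8,0],[-0.2,0.2,11.5,0],[-0.2,0.3,13.5,0],[-0.2,0.3,14.5,0]],
])

```text
t: 13.25
tool_pos: [0.5129, -0.0594, 0.0518]
orientation: [-2.172, -2.246, 0.013]
force: [-0.1, -0.5, -1.1]
opening: 0.022
```

```bash
python3 - <<'E'
from plant import *
from h import *
rows(read_state(),[(.5135,-.0565,.02,92),(.5135,-.0565,-.0024,92)])
p,d=read_camera("wrist");cv2.imwrite("pics/wrist12.png",p)
p,d=read_camera("scene");cv2.imwrite("pics/s12c.png",cv2.resize(p[80:270,240:430],None,fx=3,fy=3,interpolation=cv2.INTER_CUBIC)[:600])
E
```

```text
now [ 0.5129 -0.0594  0.0518] yaw 91.91 tilt 1.11 q [-0.216  0.054  1.857  0.002  1.25  -1.821] F [-0.1 -0.5 -1.1] t 13.25 0.022043119651469326
[0.26, 0.13, 3.18, -0.002]
[0.25, 0.17, 5.42, -0.002]
```

View pics/s12c.png

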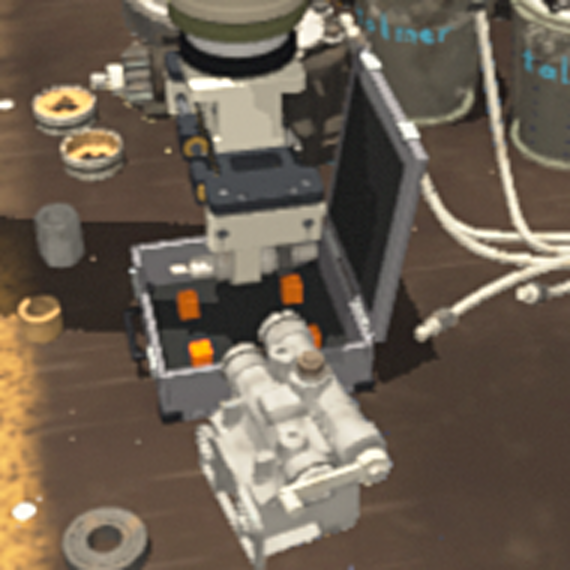

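View pics/wrist12.png

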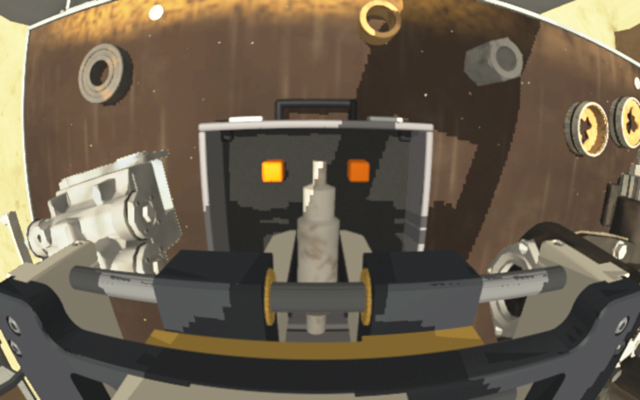

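The injector is centred between the front posts at (272,171) and (358,171). I'll shift 4 mm away from the pump and continue down in small steps, watching the force.

Call:
play_rows([
  [[0.3,0.1,1,0],[0.4,0.1,2,0],[0.4,0.1,3,0],[0.4,0.1,3.8,0],[0.4,0.1,3.8,0]],
])

```text
t: 13.85
tool_pos: [0.5126, -0.0544, 0.0137]
orientation: [-2.17, -2.246, 0.013]
force: [-0.1, 0.7, -1.4]
opening: 0.0219
```

Call:
play_rows([
  [[0,0,0.4,0],[0,0,0.7,0],[0,0,0.9,0],[0,0,0.9,0]],
])

```text
t: 14.25
tool_pos: [0.5123, -0.0544, 0.0045]
orientation: [-2.17, -2.245, 0.014]
force: [-0.7, 0.8, -1.4]
opening: 0.0222
```

```bash
python3 - <<'E'
from plant import *
from h import *
rows(read_state(),[])
E
```

```text
now [ 0.5123 -0.0544  0.0045] yaw 91.95 tilt 1.19 q [-0.207  0.119  1.884  0.003  1.159 -1.813] F [-0.7  0.8 -1.4] t 14.25 0.02217223281152999
```

Call:
play_rows([
  [[0,0,0.2,0],[0,0,0.4,0],[0,0,0.5,0],[0,0,0.5,0]],
])

```text
t: 14.65
tool_pos: [0.512, -0.0543, -0.0007]
orientation: [-2.17, -2.245, 0.014]
force: [0.5, 0.2, -1.4]
opening: 0.0219
```

Call:
play_rows([
  [[0,0,0.1,0],[0,0,0.2,0],[0,0,0.2,0]],
])

```text
t: 14.95
tool_pos: [0.5121, -0.0543, -0.0025]
orientation: [-2.17, -2.245, 0.014]
force: [-1.5, 0.1, 1.4]
opening: 0.0219
```

Call:
play_rows([
  [[0,0,0.05,0],[0,0,0.05,0],[0,0,0.05,0]],
])

```text
t: 15.25
tool_pos: [0.5121, -0.0543, -0.0025]
orientation: [-2.17, -2.245, 0.014]
force: [-1.7, 0.1, 5.8]
opening: 0.0218
```

Contact is confirmed at the expected height, with about 6 N upward. Release gently.

Call:
play_rows([
  [[0,0,0,0],[0,0,0,0],[0,0,0,0],[0,0,0,0],[0,0,0,0]],
], jaw=4.5)

```text
t: 15.75
tool_pos: [0.5121, -0.0544, -0.0026]
orientation: [-2.17, -2.245, 0.014]
force: [-0.2, -1.0, 0.8]
opening: 0.0447
```

Call:
play_rows([
  [[0,0,-1,0],[0,0,-2.5,0],[0,0,-5,0],[0,0,-9,0],[0,0,-13,0]],
])

```text
t: 16.25
tool_pos: [0.5144, -0.0551, 0.1298]
orientation: [-2.17, -2.245, 0.014]
force: [0.7, 0.2, 0.4]
opening: 0.045
```

Call:
play_rows([
  [[0,0,-4,0],[0,0,-8,0],[0,0,-11,0],[0,0,-11,0]],
])

```text
t: 16.65
tool_pos: [0.5195, -0.0565, 0.2474]
orientation: [-2.177, -2.252, 0.005]
force: [0.8, -0.4, 0.5]
opening: 0.0449
```

```bash
python3 - <<'E'
from plant import *
from h import *
import pickle
s=read_state();W=camera_params("wrist");p,d=read_camera("wrist");cv2.imwrite("pics/wrist13.png",p)
pickle.dump((s,W),open("pics/w13.pkl","wb"));np.save("pics/w13.npy",d)
cv2.imwrite("pics/w13c.png",cv2.resize(p[100:250,230:400],None,fx=4,fy=4,interpolation=cv2.INTER_CUBIC))
p,d=read_camera("scene");cv2.imwrite("pics/s13c.png",cv2.resize(p[80:270,240:430],None,fx=3,fy=3,interpolation=cv2.INTER_CUBIC)[:600])
rows(s,[])
E
```

```text
now [ 0.5195 -0.0565  0.2474] yaw 91.96 tilt 0.57 q [-0.208 -0.085  1.627  0.003  1.608 -1.813] F [ 0.8 -0.4  0.5] t 16.65 0.044871581817792036
```

View pics/w13c.png

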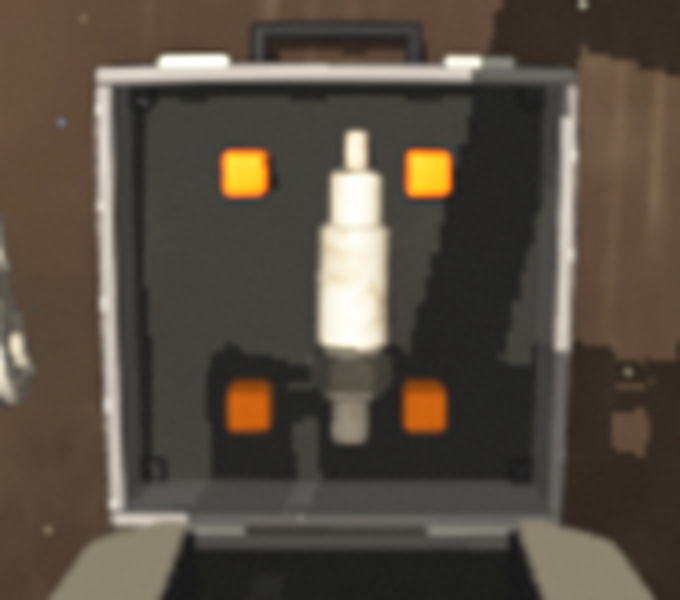

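View pics/s13c.png

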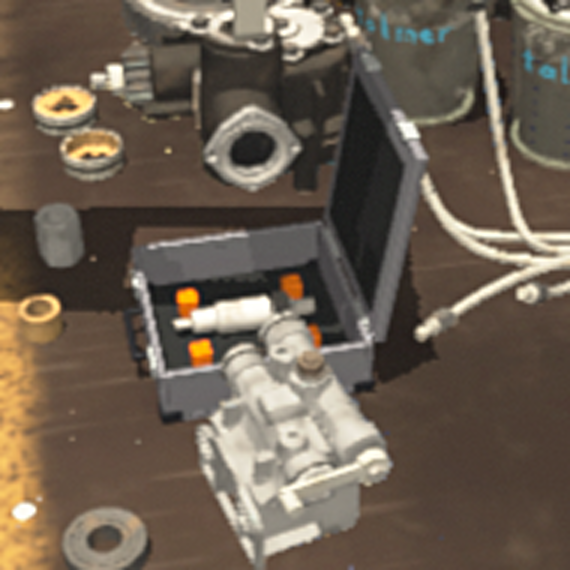

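The injector lies flat in the channel, well clear of the posts. For the lid, I'll go over the top and down behind it.

Call:
play_rows([
  [[0,2,-1.5,0],[-0.3,6,-2.5,0],[-0.6,10,-2.5,0],[-0.8,14,-2,0],[-0.8,16,-1,0]],
], jaw=3)

```text
t: 17.25
tool_pos: [0.6791, -0.0586, 0.2469]
orientation: [-2.171, -2.246, 0.013]
force: [-0.1, -0.9, 0.7]
opening: 0.0298
```

```bash
python3 - <<'E'
from plant import *
from h import *
s=read_state()
rows(s,[(.675,-.065,.20,92),(.675,-.065,.150,92)])
P=camera_params("scene");p,d=read_camera("scene");cv2.imwrite("pics/s14c.png",cv2.resize(p[20:250,240:470],None,fx=2.5,fy=2.5,interpolation=cv2.INTER_CUBIC)[:600])
Y=scloud(P,d)
for u,v in((381,133),(379,131),(362,97),(378,140),(364,103)):print(u,v,Y[v,u].round(4),p[v,u])
E
```

```text
now [ 0.6791 -0.0586  0.2469] yaw 91.95 tilt 1.11 q [-0.163  0.362  1.141  0.003  1.658 -1.768] F [-0.1 -0.9  0.7] t 17.25 0.02982908966307911
[-0.66, -0.34, 4.7, -0.001]
[-0.69, -0.25, 9.69, -0.001]
381 133 [ 0.6218 -0.1343  0.192 ] [119 120 124]
379 131 [ 0.6183 -0.132   0.1954] [184 189 195]
362 97 [0.6186 0.0035 0.193 ] [187 190 191]
378 140 [ 0.617  -0.1341  0.177 ] [107 106 108]
364 103 [ 0.6165 -0.0227  0.1936] [129 136 136]
```

View pics/s14c.png

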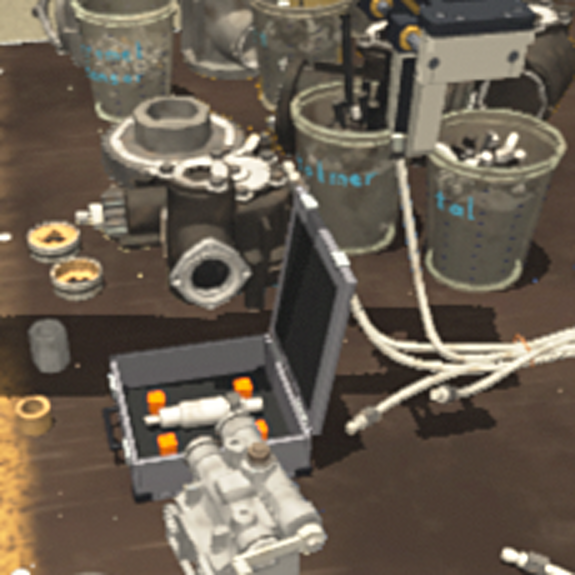

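Call:
play_rows([
  [[-1,-0.3,2,0],[-1.6,-0.3,5,0],[-1.7,-0.3,8,0],[-1.7,-0.3,9.5,0],[-1.7,-0.3,9.5,0]],
])

```text
t: 17.8
tool_pos: [0.6717, -0.074, 0.1439]
orientation: [-2.164, -2.24, 0.022]
force: [0.3, -0.1, -0.1]
opening: 0.0297
```

```bash
python3 - <<'E'
from plant import *
from h import *
s=read_state()
rows(s,[(.65,-.075,.150,92),(.58,-.075,.15,92),(.50,-.07,.13,92)])
P=camera_params("scene");p,d=read_camera("scene");cv2.imwrite("pics/s15c.png",cv2.resize(p[20:250,240:470],None,fx=2.5,fy=2.5,interpolation=cv2.INTER_CUBIC)[:600])
E
```

```text
now [ 0.6717 -0.074   0.1439] yaw 91.96 tilt 1.75 q [-0.187  0.396  1.286  0.003  1.49  -1.793] F [ 0.3 -0.1 -0.1] t 17.8 0.029696381675424068
[-0.02, -2.19, -0.55, -0.001]
[0.22, -9.18, -0.34, -0.001]
[0.97, -17.1, 1.89, -0.001]
```

View pics/s15c.png

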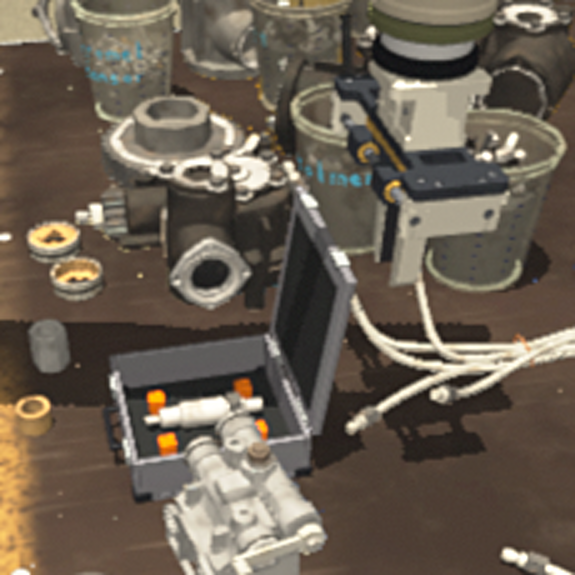

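Call:
play_rows([
  [[0,-1.5,-0.3,0],[0,-3,-0.4,0],[0,-4.5,-0.4,0],[0,-6,-0.4,0],[0,-7.5,-0.4,0]],
])

```text
t: 18.35
tool_pos: [0.5997, -0.0769, 0.1559]
orientation: [-2.169, -2.246, 0.014]
force: [2.3, -0.4, 0.4]
opening: 0.0303
```

```bash
python3 - <<'E'
from plant import *
from h import *
s=read_state()
rows(s,[(.58,-.075,.15,92),(.50,-.07,.13,92)])
P=camera_params("scene");p,d=read_camera("scene");cv2.imwrite("pics/s16c.png",cv2.resize(p[20:250,240:470],None,fx=2.5,fy=2.5,interpolation=cv2.INTER_CUBIC)[:600])
E
```

```text
now [ 0.5997 -0.0769  0.1559] yaw 91.99 tilt 1.24 q [-0.214  0.19   1.51   0.003  1.463 -1.82 ] F [ 2.3 -0.4  0.4] t 18.35 0.030328411623137295
[0.25, -1.95, 0.63, -0.0]
[1.01, -9.88, 2.79, -0.0]
```

View pics/s16c.png

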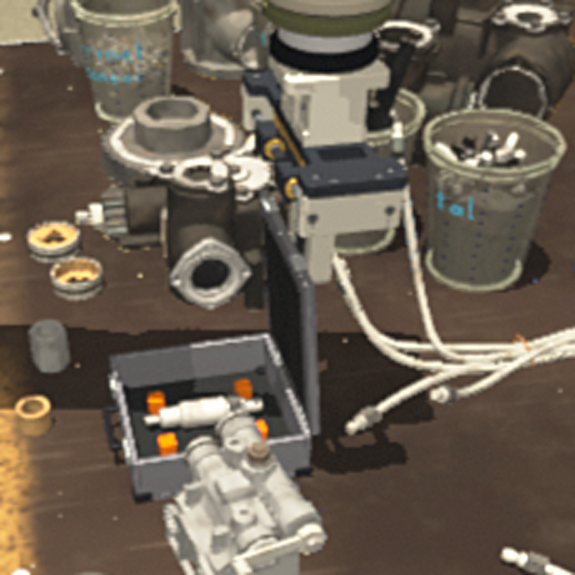

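Call:
play_rows([
  [[0.1,-1.5,0.3,0],[0.2,-3,0.6,0],[0.3,-4.5,1.0,0],[0.4,-6,1.4,0],[0.5,-7.5,1.8,0]],
])

```text
t: 18.9
tool_pos: [0.5235, -0.0746, 0.1416]
orientation: [-2.17, -2.247, 0.013]
force: [0.9, 0.0, 0.4]
opening: 0.03
```

```bash
python3 - <<'E'
from plant import *
from h import *
s=read_state()
rows(s,[(.49,-.07,.12,92)])
P=camera_params("scene");p,d=read_camera("scene");cv2.imwrite("pics/s17c.png",cv2.resize(p[20:250,240:470],None,fx=2.5,fy=2.5,interpolation=cv2.INTER_CUBIC)[:600])
E
```

```text
now [ 0.5235 -0.0746  0.1416] yaw 92.0 tilt 1.11 q [-0.24  -0.004  1.743  0.002  1.422 -1.846] F [0.9 0.  0.4] t 18.9 0.030017115681279006
[0.56, -3.29, 2.23, -0.0]
```

View pics/s17c.png

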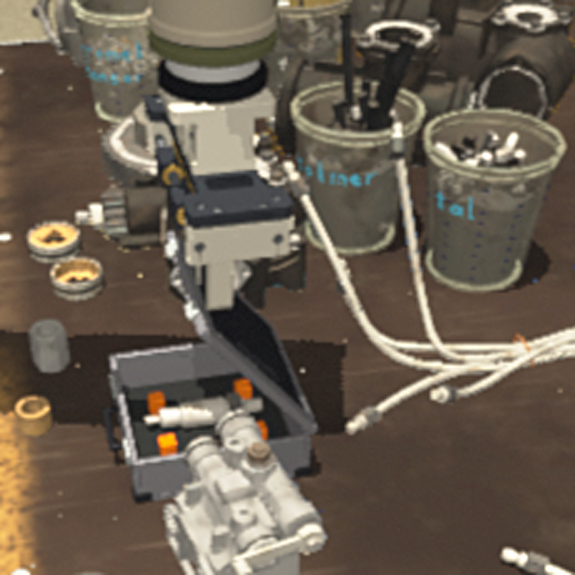

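Call:
play_rows([
  [[0.1,-1.2,0.5,0],[0.2,-2.4,1.0,0],[0.2,-3.2,1.5,0],[0.2,-3.2,1.5,0],[0.2,-3.2,1.5,0]],
])

```text
t: 19.45
tool_pos: [0.4898, -0.0735, 0.127]
orientation: [-2.169, -2.246, 0.014]
force: [0.5, -0.0, 0.5]
opening: 0.0299
```

Call:
play_rows([
  [[0,0,-3,0],[0,0,-6,0],[0,0,-10,0],[0,0,-13,0],[0,0,-13,0]],
])

```text
t: 19.95
tool_pos: [0.4956, -0.075, 0.2632]
orientation: [-2.175, -2.252, 0.007]
force: [0.1, -0.2, 0.1]
opening: 0.0301
```

Call:
play_rows([
  [[0,0,0,0],[0,0,0,0],[0,0,0,0],[0,0,0,0],[0,0,0,0]],
])

```text
t: 20.45
tool_pos: [0.4952, -0.0749, 0.2623]
orientation: [-2.174, -2.251, 0.008]
force: [0.4, -0.6, 0.2]
opening: 0.0301
```

Call:
play_rows([
  [[0,0,0,0],[0,0,0,0],[0,0,0,0],[0,0,0,0],[0,0,0,0]],
])

```text
t: 20.95
tool_pos: [0.4952, -0.0749, 0.2624]
orientation: [-2.174, -2.251, 0.008]
force: [-0.7, -0.1, -0.0]
opening: 0.0296
```

Call:
play_rows([
  [[0,0,0,0],[0,0,0,0],[0,0,0,0],[0,0,0,0],[0,0,0,0]],
])

```text
t: 21.45
tool_pos: [0.4952, -0.0749, 0.2623]
orientation: [-2.174, -2.251, 0.008]
force: [-0.2, 0.1, -0.3]
opening: 0.03
```

Call:
play_rows([
  [[0,0,0,0],[0,0,0,0],[0,0,0,0],[0,0,0,0],[0,0,0,0]],
])

```text
t: 21.95
tool_pos: [0.4952, -0.0749, 0.2623]
orientation: [-2.174, -2.251, 0.008]
force: [1.1, -0.5, -0.4]
opening: 0.0298
```

Call:
play_rows([
  [[0,0,0,0],[0,0,0,0],[0,0,0,0],[0,0,0,0],[0,0,0,0]],
])

```text
t: 22.45
tool_pos: [0.4952, -0.0749, 0.2623]
orientation: [-2.174, -2.251, 0.008]
force: [0.1, -0.3, 0.4]
opening: 0.0299
```

```bash
python3 - <<'E'
from plant import *
from h import *
s=read_state()
rows(s,[])
P=camera_params("scene");p,d=read_camera("scene");cv2.imwrite("pics/s18c.png",cv2.resize(p[80:280,240:440],None,fx=3,fy=3,interpolation=cv2.INTER_CUBIC)[:600])
Y=scloud(P,d);np.save("pics/s18.npy",Y)
E
```

```text
now [ 0.4952 -0.0749  0.2623] yaw 92.0 tilt 0.74 q [-2.540e-01 -1.440e-01  1.655e+00  1.000e-03  1.643e+00 -1.859e+00] F [ 0.1 -0.3  0.4] t 22.45 0.029863100300224352
```

View pics/s18c.png

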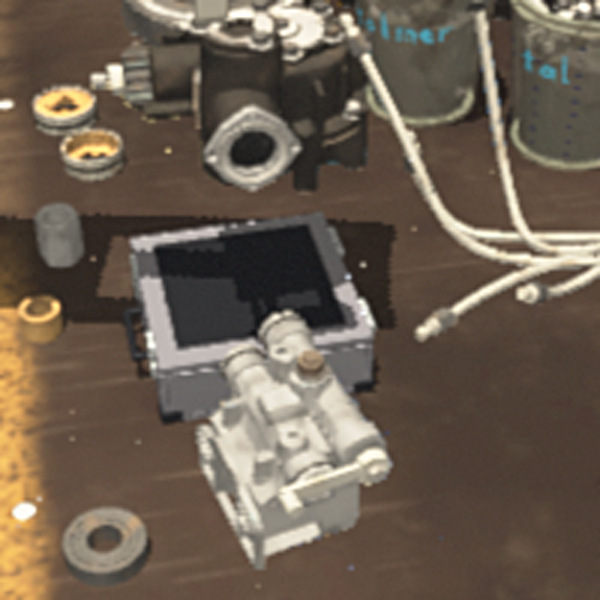

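Lid looks shut. I'll check its flatness from the depth.

```bash
python3 - <<'E'
from plant import *
from h import *
Y=np.load("pics/s18.npy").reshape(-1,3)
m=(Y[:,0]>.45)&(Y[:,0]<.58)&(Y[:,1]>-.13)&(Y[:,1]<.005)&(Y[:,2]>.035)&(Y[:,2]<.075)
q=Y[m];c,*_=np.linalg.lstsq(np.c_[q[:,0]-.515,q[:,1]+.06,np.ones(len(q))],q[:,2],rcond=None);print(len(q),c)
for x in np.arange(.45,.58,.02):
    w=q[abs(q[:,0]-x)<.01];print(round(x,2),np.median(w[:,2]).round(4))
s=read_state();W=camera_params("wrist");p,d=read_camera("wrist");X=wcloud(W,d).reshape(-1,3)
m=(X[:,0]>.45)&(X[:,0]<.58)&(X[:,1]>-.13)&(X[:,1]<.005)&(X[:,2]>.035)&(X[:,2]<.075);q=X[m]
for x in np.arange(.45,.58,.02):
    w=q[abs(q[:,0]-x)<.01]
    if len(w):print("w",round(x,2),np.median(w[:,2]).round(4),len(w))
cv2.imwrite("pics/wrist19.png",p)
# bearing
Y=np.load("pics/s18.npy");P=camera_params("scene");print("bearing now",onz(P,240+105/3-.3,80+541/3-.3,.012))
E
```

```text
2211 [4.20240217e-03 6.89559172e-06 5.48357709e-02]
0.45 0.0537
0.47 0.0548
0.49 0.0549
0.51 0.055
0.53 0.0551
0.55 0.055
0.57 0.0549
w 0.45 0.0536 838
w 0.47 0.0545 1646
w 0.49 0.0546 1615
w 0.51 0.0545 1556
w 0.53 0.0546 1497
w 0.55 0.0545 1460
w 0.57 0.0543 907
bearing now [ 0.39707652 -0.24722474  0.012     ]
```

View pics/wrist19.png

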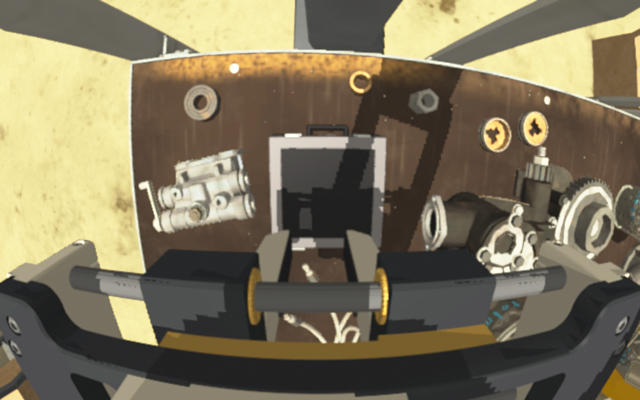

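```bash
python3 -c "
from plant import *
print(close_job())"
```

```text
the job is handed in; nothing more can be done
None
```

The injector lies flat in the case channel, the lid is shut, and the job was handed in at about 22.5 s of the 72 s allowed.

**Pick-up:** The first two grasp attempts closed on nothing. The fingertips turned out to be about 14 mm behind the TCP, while `tips_ahead` says 11 mm ahead of it. Neither attempt visibly moved the injector. I re-measured the tips with the wrist camera, and the third grasp held.

**Placing and lid:** I lowered the injector until it touched at the expected height, with about 6 N of contact force, then released it. After that I pushed the lid over from behind and let it sink shut.

**Last checks:**
- **Injector:** before the lid closed, the pictures showed it flat in the channel, between the posts and clear of them. I offset it about 4 mm from the channel's middle to keep the gripper off the casting beside the case.
- **Lid:** it is level, with its top at 54.5 to 55 mm from hinge to front. The sizes given imply 53.5 mm, so it agrees within the 2 mm calibration.
- **Bearing:** it is within about 2 mm of its first measured position, so it appears untouched.
- **Arm:** it was clear of everything, and no force reading went above about 6 N.

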